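# Pack the order, roll it to the stop and lift it off

### The job

Pack all the small capped tins and amber bottles standing about on the bench (four or five of them) into the wooden carrier on the roller track, each upright on its floor. Then roll the loaded carrier along the rollers, without lifting it, right up against the end stop; only there lift it off by its handle and set it down flat in the blue drip tray, with everything still standing in it. Leave the other things on the bench where they are, do not tip the carrier, and do not roll it to the stop before it is packed.

Things in the scene. Friction and masses are not known exactly. Their poses are not given: they have to be found in the camera images.
- track: Level bench-top roller track, fixed; origin on the bench at mid-width. Its y axis runs along it, sideways to the robot; goods roll towards -y, to the end stop. 16 free rollers (20 mm thick, 30 mm apart), tops 52 mm above the bench; aluminium side rails, inner faces 166 mm apart, 64 mm high, 208 mm over the feet. It reaches from y = -0.232 to +0.255 and is open at the +y end.
- stop_face (a point): Middle of the face of the rubber buffer on the track's end stop, 67 mm above the bench; axes as the track's (goods arrive from +y). The stop rises to 82 mm above the bench. When the carrier is against it, the carrier's middle is 103 mm from this face along the track.
- carrier_handle (a point): Middle of the carrier's wooden handle rail, 133 mm above its underside. The rail runs the carrier's whole length (its y, along the track), 14 mm wide and 16 mm high, held by a 28 mm wide upright at each end; its top is 141 mm above the underside. The carrier is loose and open, of plywood, 158 mm wide (x), 206 mm long (y), about 0.26 kg empty; it rolls at a light push.
- carrier_in (a point): Middle of the carrier's inner floor, 6 mm above its underside; axes as above. Walls 5 mm thick, top 58 mm above the underside. A middle board, 12 mm thick, as high, splits it lengthwise into two open bays, x = 6 to 74 mm to either side, each 196 mm long (y): three places of about 65 mm in each. The oblong tin takes two places, the others one, so five items always fit, just.
- tin_a_center (a point): A small square steel tin, 58 x 58 mm, body 72 mm, 104 mm tall with its cap, about 0.09 kg. On top, in the middle, a stiff black round twist cap, 26 mm in diameter and 32 mm tall, by which it can be lifted. This point: half-way up, on the cap's axis. z up its axis, x and y square to its sides. None if absent.
- tin_b_center (a point): A small square steel tin, 58 x 58 mm, body 72 mm, 104 mm tall with its cap, about 0.09 kg. On top, in the middle, a stiff black round twist cap, 26 mm in diameter and 32 mm tall, by which it can be lifted. This point: half-way up, on the cap's axis. z up its axis, x and y square to its sides. None if absent.
- bottle_a_center (a point): A small round amber glass bottle, 58 mm in diameter, body 62 mm, 94 mm tall with its cap, about 0.10 kg. On top, in the middle, a stiff black round twist cap, 26 mm in diameter and 32 mm tall, by which it can be lifted. This point: half-way up, on the cap's axis. z up its axis. None if absent.
- bottle_b_center (a point): A small round amber glass bottle, 58 mm in diameter, body 62 mm, 94 mm tall with its cap, about 0.10 kg. On top, in the middle, a stiff black round twist cap, 26 mm in diameter and 32 mm tall, by which it can be lifted. This point: half-way up, on the cap's axis. z up its axis. None if absent.
- bottle_c_center (a point): A small round amber glass bottle, 58 mm in diameter, body 62 mm, 94 mm tall with its cap, about 0.10 kg. On top, in the middle, a stiff black round twist cap, 26 mm in diameter and 32 mm tall, by which it can be lifted. This point: half-way up, on the cap's axis. z up its axis. None if absent.
- tin_long_center (a point): A small oblong steel tin, 58 mm (x) x 120 mm (y), body 72 mm, 104 mm tall with its cap, about 0.13 kg. On top, in the middle, a stiff black round twist cap, 26 mm in diameter and 32 mm tall, by which it can be lifted. This point: half-way up, on the cap's axis. z up its axis. None if absent.
- tray_in (a point): The middle of the inner floor (4 mm above the bench) of the blue plastic drip tray, fixed, beyond the track's end stop on the robot's right: inside 198 mm (x) x 248 mm (y), rim 24 mm above the bench.
- glass_jar: Not part of the job: a wide, empty clear glass jar with a flat steel lid, 76 mm across and 78 mm tall, standing among the tins and bottles. Origin at its underside.
- spatula: Not part of the job: a stainless spatula with a dark wooden handle, about 235 mm long, lying near the robot's base on the left. Origin where handle meets head.
- brush: Not part of the job: a flat paint brush, about 200 mm long, lying at the far left. Origin where handle meets head.
- sanding_block: Not part of the job: a cork sanding block, 60 x 100 x 24 mm, lying near the robot's base on the left. Origin at its underside.
- tape_roll: Not part of the job: a roll of paper tape, 100 mm across, 25 mm high, lying near the robot's base on the right. Origin at its underside.

How it is judged:
By the outcome, as a careful person would: the job done as asked, in the order asked, and still so for the second after the job is handed in, with the robot touching nothing.
Of tin_a, tin_b, bottle_a, bottle_b, bottle_c, tin_long only 4 to 5 are there at a start; the rules pass over those that are not, and their reading is None.
At some moment in a run one of tin_a, tin_b, bottle_a, bottle_b, bottle_c, tin_long, carrier may be knocked a few centimetres aside while the robot is not near it.
It also fails if it takes over 208 s, if anything falls off the work surface, if the arm or the gripper's body presses on something with over 40 N, if the wrist force passes 120 N, or if a joint passes its speed limit or range.

### The arm

A 6-joint arm with a two-finger parallel gripper is mounted at the origin on the work surface. World frame = base frame: x ahead of the robot, y to its left, z up, the work surface at z = 0. Lengths are in mm, angles in rad, forces in N, time in s.
With the tool pointing down it reaches from about 400 to 925 mm from the base axis. Payload 12.5 kg.
Tool frame: the origin (TCP) lies between the finger pads; the fingertips stand 14 mm ahead of it and the grasp point (between the pads) lies 5 mm behind it; x points along the fingers, y is the direction in which the jaws open and shut, and the axes are right-handed (so a half turn about x gives the same grasp; the last joint's range is limited). The gripper opens to 95 mm and grips with 3 to 60 N. Pads are 20 mm wide; open, the fingers measure 119 mm over their backs; the gripper's body (75 mm by 180 mm) begins 59 mm behind the grasp point.
Start: joints at [1.171, 0.491, 1.559, -0, 1.092, -0.106], TCP at [180.978, 598.244, 197.661] pointing down, gripper open.
Joint ranges: [-3.1, 3.1], [-0.84, 2.19], [0.05, 2.79], [-1.13, 4.28], [0.06, 2.93], [-2.69, 2.69]. Speed limits (rad/s): [2.22, 2.22, 2.79, 3.14, 3.14, 3.14].

### API

Orientations are given as [roll, pitch, yaw] about the fixed x, y, z axes, in that order (R = Rz(yaw) Ry(pitch) Rx(roll)).
In Python, from cell import env, cams gives the robot as it stands.
- The arm moves only by the tool carry_out, never from a script. Its arguments are lists of equal length, an entry for each row: "grip": the closure, from -1 (fully open) to 1 (shut); "linear": the shift along the tool's x, y, z scaled (see below), a list of three; "turn": the turn about the tool's x scaled (see below). In form: {"grip": [grip, ...], "linear": [[tx, ty, tz], ...], "turn": [turn, ...]}. A call has 1 to 5 rows; each row shifts and turns the commanded pose from where the row before left it, along the tool's axes as they then stand; what a row does not reach is not made up. The controller multiplies each number of a shift by 0.5 m and each number of a turn by 180 degrees. A row lasts 1/10 s, in which the tool goes at most 50 mm and 8.59 degrees, less where a joint would pass 70% of its speed; a pose out of reach is approached as far as the arm can. A call with a number of a shift or a turn outside -1 to 1 is refused whole. A call with a gripper value outside its range is refused whole. The fingers move at their own pace and stop on an object; the grip force is fixed at half the most. Time passes only in rows, so rows that do not move let the fingers close. It gives the time, the measured TCP pose, the force and the opening at its end, in the units of the state.
- env.state(): the state, without advancing time (a new reading comes with each control period).
- cams.read_camera(name): name is "scene" or "side" or "wrist"; returns the picture (384x512x3 uint8, blue, green, red); there is no depth.
- cams.camera_info(name): a dict with "fx", "fy", "cx", "cy" (pixels), "dist" ([k1, k2, p1, p2, k3] as OpenCV has them; the pictures are not rectified), "view" (4x4, takes a point from world to camera coordinates). Camera axes: x right, y down, z forward; pixel columns grow to the right and rows downward; lengths in mm; the calibration is good to about 2 mm. A picture is of the moment at which its call begins: read the wrist's pose just before it. camera_info takes no time and is no camera call; for the wrist camera it gives the pose at the moment of the call.
- env.job_done(): hands the job in, once; it reports no verdict.
The state is a dict: "t": time; "joints": joint angles; "qvel": joint speeds; "tau": joint torques, N m; "eef_pos": TCP position; "tcp_rot": TCP orientation; "ft_force": force on the tool from outside, world axes, zero at the start; "moment": the same for the moment, N m; "opening": opening from 0.0 (shut) to 1.0 (fully open).
Only numpy, scipy, OpenCV 4.12 (cv2) and the standard library are available. Lean on these libraries where they do the work, as an engineer would, in place of code of your own. Each camera call takes 0.05 s, during which the arm holds its last target. There are 200 camera calls.

## Working session

There is one attempt and no reset: what is moved stays moved. The work goes in short steps, Python scripts to look and compute and a tool call to move; the robot and the scene stay as the last step left them, time stands still between calls to the robot, and variables do not carry over. Pictures are saved under pics/ and viewed, about 12 in all and at most 16, crops included, and the job is handed in when it is done.

Besides the shell and the picture viewer there is one more tool, called as name(argument=value, ...) on one line, values as JSON. carry_out: Moves the arm, as the interface text tells. Shifts and turns lie within -1 to 1; 1 stands for 0.5 m of shift or 180 degrees of turn. Its arguments: {"type":"object","properties":{"grip":{"type":"array"},"linear":{"type":"array"},"turn":{"type":"array"}},"required":["grip","linear","turn"]}

```bash
ls; mkdir -p pics; python3 - <<'E'
from cell import env,cams
import cv2,numpy as np
print(env.state())
for n in("scene","side","wrist"):
    i=cams.camera_info(n);print(n,{k:np.round(v,3).tolist() for k,v in i.items()})
a=cams.read_camera("scene");b=cams.read_camera("side")
cv2.imwrite("pics/s0.png",cv2.resize(a,(800,600)));cv2.imwrite("pics/d0.png",cv2.resize(b,(800,600)))
E
```

```text
pics
{'t': 0.0, 'joints': array([ 1.17140250e+00,  4.91605569e-01,  1.55946256e+00, -7.42707429e-06,
        1.09164789e+00, -1.05604616e-01]), 'qvel': array([ 0.00118214, -0.00015192, -0.000295  ,  0.00024158, -0.00095575,
        0.0009116 ]), 'tau': array([-3.21597417e-04, -6.12654161e+01, -2.58187509e+01,  6.92765415e-02,
        4.82253497e-02, -7.85105476e-05]), 'eef_pos': array([180.87139714, 597.98997547, 197.0286449 ]), 'tcp_rot': array([-1.67053752,  1.56967294, -1.96432331]), 'ft_force': array([-0.59558845,  0.38291133, -0.72743928]), 'moment': array([-0.00044064, -0.04178724,  0.02111758]), 'opening': 0.9983369517939752}
scene {'fx': 432.638, 'fy': 432.638, 'cx': 247.13, 'cy': 187.287, 'dist': [-0.138, 0.0, 0.0, 0.0, 0.0], 'view': [[-0.604, 0.796, -0.017, 251.233], [0.453, 0.326, -0.83, -126.097], [-0.656, -0.509, -0.558, 1776.295], [0.0, 0.0, 0.0, 1.0]]}
side {'fx': 415.217, 'fy': 415.217, 'cx': 254.6, 'cy': 193.084, 'dist': [-0.029, 0.0, 0.0, 0.0, 0.0], 'view': [[0.809, -0.588, 0.014, -374.167], [-0.438, -0.618, -0.653, 337.721], [0.392, 0.522, -0.757, 1127.627], [0.0, 0.0, 0.0, 1.0]]}
wrist {'fx': 265.345, 'fy': 265.345, 'cx': 256.624, 'cy': 195.95, 'dist': [-0.043, 0.0, 0.0, 0.0, 0.0], 'view': [[0.288, 0.957, -0.001, -624.022], [0.929, -0.28, 0.242, -28.376], [0.232, -0.071, -0.97, 389.16], [0.0, 0.0, 0.0, 1.0]]}
```

View pics/s0.png

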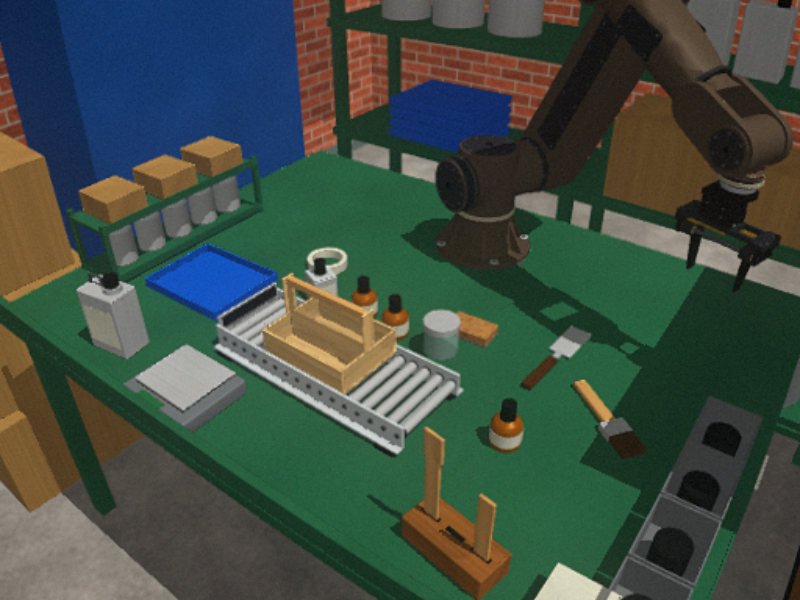

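View pics/d0.png

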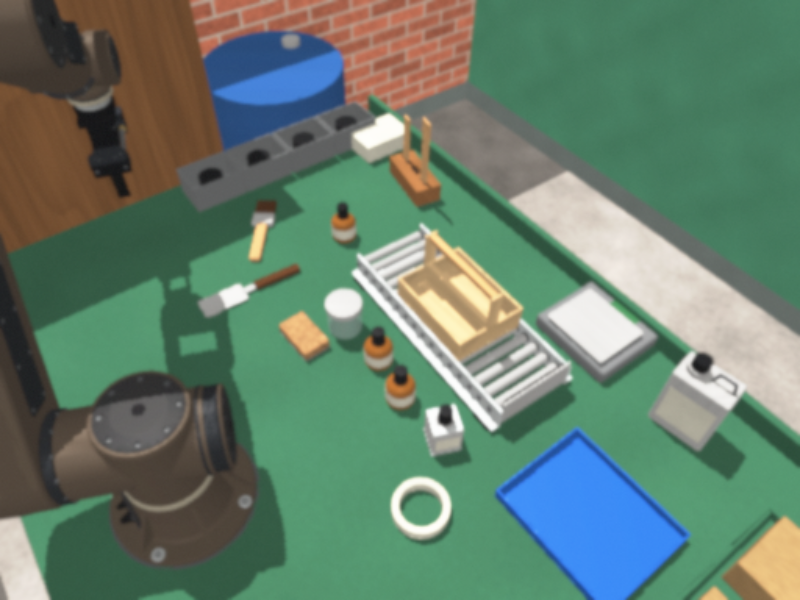

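The scene shows three amber bottles (scene px, 800-wide: (509,402), (395,298), (363,280)), one square tin at (319,262), and the carrier with handle ends at (288,277) and (369,316). The blue tray is upper left. Next I triangulate.

```bash
cat > h.py <<'E'
from cell import env,cams
import cv2,numpy as np
from scipy.spatial.transform import Rotation as R
def ray(n,p,info=None):
    i=info or cams.camera_info(n);K=np.array([[i['fx'],0,i['cx']],[0,i['fy'],i['cy']],[0,0,1.]])
    u=cv2.undistortPoints(np.array([[p]],float),K,np.array(i['dist'],float))[0,0]
    V=np.array(i['view']);d=V[:3,:3].T@[u[0],u[1],1];return -V[:3,:3].T@V[:3,3],d
def at(n,p,z,info=None):
    o,d=ray(n,p,info);return (o+d*(z-o[2])/d[2]).round(1)
def tri(p,q,a="scene",b="side"):
    o,d=ray(a,p);e,f=ray(b,q);A=np.c_[d,-f];s=np.linalg.lstsq(A,e-o,rcond=None)[0]
    x,y=o+d*s[0],e+f*s[1];return ((x+y)/2).round(1),round(np.linalg.norm(x-y),1)
def proj(n,P,info=None):
    i=info or cams.camera_info(n);K=np.array([[i['fx'],0,i['cx']],[0,i['fy'],i['cy']],[0,0,1.]]);V=np.array(i['view'])
    return cv2.projectPoints(np.atleast_2d(np.array(P,float)),cv2.Rodrigues(V[:3,:3])[0],V[:3,3],K,np.array(i['dist'],float))[0][:,0]
def tool():
    s=env.state();M=R.from_euler('xyz',s['tcp_rot']).as_matrix();return s['eef_pos'],M
E
python3 - <<'E'
from h import *
k=.64
for n,a,b in [("botL",(509,402),(343,206)),("bot2",(395,298),(378,332)),("bot3",(363,280),(400,370)),("tin",(319,262),(445,408)),("jar",(441,318),(344,300)),("h+",(369,316),(432,236)),("h-",(288,277),(498,302))]:
    print(n,tri(np.array(a)*k,np.array(b)*k))
for p in [(576,432),(498,493),(687,537)]: print("tray",at("side",np.array(p)*k,24))
for p in [(148,283),(211,246),(277,274),(210,315)]: print("trayS",at("scene",np.array(p)*k,24))
for p in [(217,347),(390,450),(462,377)]: print("trackS",at("scene",np.array(p)*k,0))
p,M=tool();print(M.round(3))
E
```

```text
botL (array([585.1, 389.5,  94.5]), np.float64(6.4))
bot2 (array([441.9,  42.4,  91.6]), np.float64(4.6))
bot3 (array([425.1, -55.2,  91.3]), np.float64(1.5))
tin (array([ 437.2, -172. ,  102.1]), np.float64(1.0))
jar (array([436.4, 154.4,  84.4]), np.float64(3.8))
h+ (array([626. , 120. , 185.8]), np.float64(8.7))
h- (array([616.7, -88.3, 186.3]), np.float64(7.5))
tray [ 636.4 -319.3   24. ]
tray [ 440.  -323.9   24. ]
tray [ 643.2 -567.    24. ]
trayS [ 658.6 -538.    24. ]
trayS [ 448.7 -548.9   24. ]
trayS [ 445.1 -308.4   24. ]
trayS [ 655.7 -309.8   24. ]
trackS [ 705.2 -235.1   -0. ]
trackS [719.4 239.1   0. ]
trackS [478.7 237.7   0. ]
[[-0.     0.29   0.957]
 [-0.001  0.957 -0.29 ]
 [-1.    -0.001 -0.   ]]
```

carry_out(grip=[0,0,0,0,0], linear=[[0,0,0],[0,0,0],[0,-0.042,0.08],[0,-0.042,0.08],[0,-0.042,0.08]], turn=[-0.0467,-0.0467,0,0,0])

```text
t: 0.6
eef_pos: [301.9, 534.3, 197.4]
tcp_rot: [-2.143, 1.57, -2.142]
ft_force: [0.5, 0.2, -0.8]
opening: 0.639
```

carry_out(grip=[0,0,0,0,0], linear=[[0,-0.042,0.08],[0,-0.042,0.08],[0,-0.042,0.08],[0,-0.042,0.08],[0,-0.042,0.08]], turn=[0,0,0,0,0])

```text
t: 1.1
eef_pos: [502.3, 428.9, 197.4]
tcp_rot: [-2.718, 1.57, -2.719]
ft_force: [0.4, 0.9, 0.3]
opening: 0.503
```

carry_out(grip=[0,0,0], linear=[[0,-0.04,0.08],[0,-0.04,0.08],[0,0,0]], turn=[0,0,0])

```text
t: 1.4
eef_pos: [585.0, 386.9, 196.5]
tcp_rot: [-1.241, 1.57, -1.246]
ft_force: [-1.6, 0.2, 0.1]
opening: 0.496
```

```bash
python3 - <<'E'
from h import *
p,M=tool();print(p,M.round(3))
i=cams.camera_info("wrist");V=np.array(i['view']);print("cam",(-V[:3,:3].T@V[:3,3]).round(),V[:3,:3].round(2))
im=cams.read_camera("wrist");cv2.imwrite("pics/w1.png",im)
print(proj("wrist",[[585,389,94],[620,16,193],[p[0],p[1],p[2]]],i))
E
```

```text
[584.99398637 386.89348032 196.54462007] [[ 0.     0.005  1.   ]
 [-0.001  1.    -0.005]
 [-1.    -0.001  0.   ]]
cam [517. 387. 383.] [[ 0.    1.   -0.  ]
 [ 0.97 -0.    0.24]
 [ 0.24 -0.   -0.97]]
[[ 259.05455009  191.99275708]
 [-147.75906376  255.66698629]
 [ 257.24539644  223.4165086 ]]
```

View pics/w1.png

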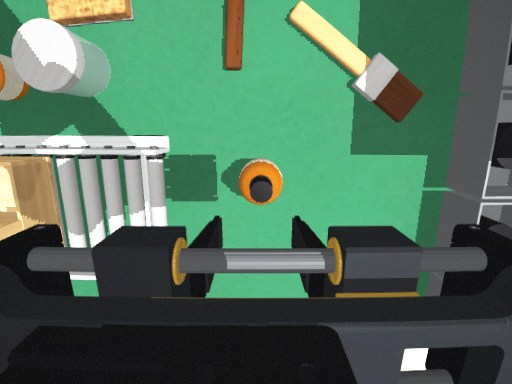

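The wrist view shows the left bottle's cap at about (261,188), close to the predicted (259,192).

```bash
python3 - <<'E'
from h import *
print(at("wrist",(261,188),94), at("wrist",(169,140),64))
E
```

```text
[578.  392.6  94. ] [526.  283.9  64. ]
```

carry_out(grip=[0,0,0,0,1], linear=[[0.08,0.01,-0.012],[0.08,0,0],[0.075,0,0],[0,0,0],[0,0,0]], turn=[0,0,0,0,0])

```text
t: 1.95
eef_pos: [574.4, 395.8, 80.8]
tcp_rot: [-2.977, 1.57, -2.976]
ft_force: [-0.1, 0.2, 1.3]
opening: 0.455
```

carry_out(grip=[1,1,1,1,1], linear=[[0,0,0],[0,0,0],[0,0,0],[0,0,0],[0,0,0]], turn=[0,0,0,0,0])

```text
t: 2.45
eef_pos: [575.0, 395.1, 80.6]
tcp_rot: [0.635, 1.57, 0.634]
ft_force: [-0.2, 0.3, -0.2]
opening: 0.057
```

carry_out(grip=[1,1,1,1,1], linear=[[-0.08,0,0],[-0.1,0,0],[-0.1,0,0],[-0.1,0,0],[-0.08,0,0]], turn=[0,0,0,0,0])

```text
t: 2.95
eef_pos: [574.9, 395.0, 313.7]
tcp_rot: [0.541, 1.568, 0.54]
ft_force: [-0.9, 1.2, 0.7]
opening: 0.003
```

The fingers closed on nothing, so I look again.

```bash
python3 - <<'E'
from h import *
im=cams.read_camera("wrist");i=cams.camera_info("wrist");p,M=tool();print(p,env.state()['qvel'].round(3))
b=cams.read_camera("scene")
cv2.imwrite("pics/w2.png",np.hstack([cv2.resize(im,(400,300)),b[180:330,230:430].repeat(2,0).repeat(2,1)]))
print(proj("wrist",[[580,391.5,94],[580,391.5,0]],i),proj("scene",[580,391.5,94]))
E
```

```text
[576.04950226 395.72419835 320.43912784] [ 0.     0.007  0.058  0.001 -0.156  0.001]
[[253.54388267 175.14010467]
 [253.86360446 166.53257569]] [[326.18086954 257.04194178]]
```

View pics/w2.png

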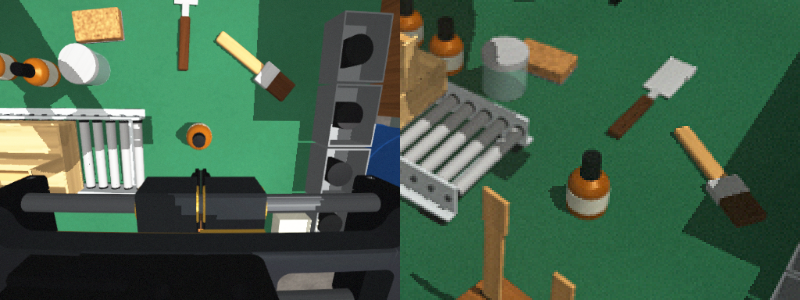

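carry_out(grip=[0,0,0,0,0], linear=[[0.1,0,0],[0.1,0,0],[0.1,0,0],[0.02,0,0],[0,0,0]], turn=[0,0,0,0,0])

```text
t: 3.55
eef_pos: [574.6, 394.9, 149.0]
tcp_rot: [-2.653, 1.568, -2.653]
ft_force: [-0.2, -0.8, 0.1]
opening: 0.368
```

carry_out(grip=[0,0,0], linear=[[0,0,0],[0,0,0],[0,0,0]], turn=[0,0,0])

```text
t: 3.85
eef_pos: [575.5, 395.5, 152.3]
tcp_rot: [0.52, 1.568, 0.519]
ft_force: [0.3, 0.3, -0.7]
opening: 0.494
```

```bash
cat >> h.py <<'E'
def wcap(guess,ztop,save=None):
    "cap top centre from the wrist picture: dark blob near the guess"
    p,M=tool();i=cams.camera_info("wrist");im=cams.read_camera("wrist");q=proj("wrist",[*guess,ztop],i)[0]
    m=(im.max(2)<45).astype(np.uint8);m[215:]=0
    n,l,s,c=cv2.connectedComponentsWithStats(m)
    for j in range(1,n):
        if s[j,4]>60 and np.hypot(*(c[j]-q))<60: print("blob",s[j],c[j].round(1),"->",at("wrist",c[j],ztop,i))
    for (x,y) in [tuple(guess)]: print("pred",q.round(1),"tcp",p.round(1),"tip px",proj("wrist",(p+M[:,0]*14),i)[0].round(1))
    if save: cv2.imwrite(save,im)
E
python3 - <<'E'
from h import *
wcap((583,392),94,"pics/w3.png")
E
```

```text
blob [241 192  24  23 471] [251.9 203.9] -> [577.  390.6  94. ]
pred [253.4 209.8] tcp [575.5 395.5 152.3] tip px [257.2 217.3]
```

View pics/w3.png

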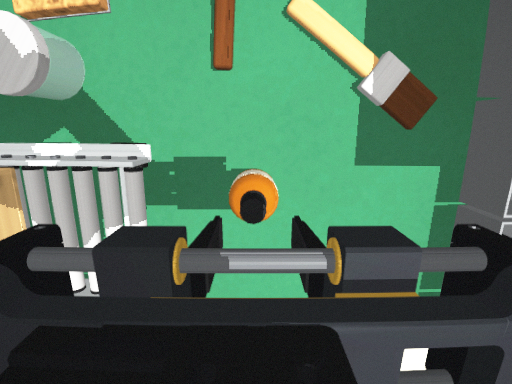

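```bash
python3 - <<'E'
from h import *
p,M=tool();T=p+M[:,0]*14;pts=[T+M[:,1]*24,T-M[:,1]*24,[580,391.5,94],[580,391.5,0]]
o=[]
for n in("scene","side"):
    im=cams.read_camera(n);q=proj(n,pts);c=q.mean(0).astype(int);x0,y0=max(c[0]-50,0),max(c[1]-60,0)
    print(n,x0,y0,((q-[x0,y0])*4).round())
    cr=im[y0:y0+120,x0:x0+100].repeat(4,0).repeat(4,1);
    for k in (q-[x0,y0])*4: cv2.circle(cr,tuple(int(v) for v in k),4,(255,0,255),-1)
    o.append(cr)
cv2.imwrite("pics/t1.png",np.hstack(o))
E
```

```text
scene 277 196 [[244. 207.]
 [179. 179.]
 [197. 244.]
 [184. 343.]]
side 166 71 [[181. 191.]
 [210. 219.]
 [205. 243.]
 [210. 320.]]
```

View pics/t1.png

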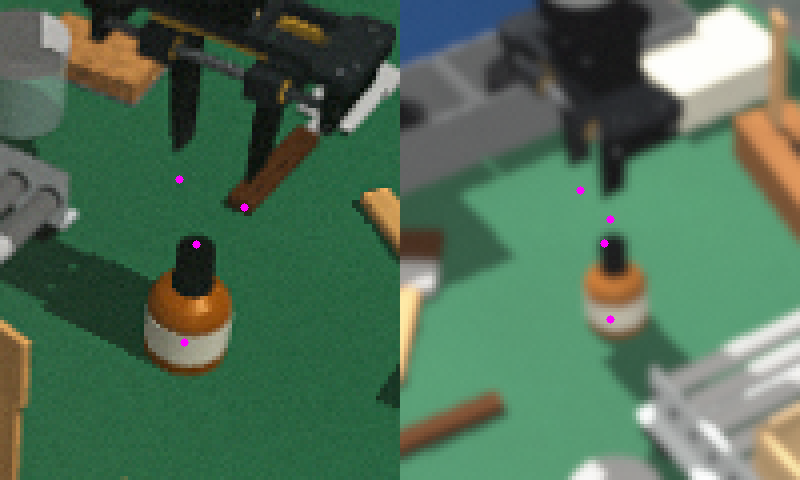

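```bash
python3 - <<'E'
from h import *
S=lambda x,y:(277+x/4,196+y/4); D=lambda x,y:(166+x/4,71+y/4)
print(tri(S(251,182),D(178,163)),tri(S(179,150),D(213,196)),tri(S(197,241),D(214,237)))
E
```

```text
(array([578.1, 423.5, 164. ]), np.float64(1.8)) (array([578.3, 369.7, 163.8]), np.float64(1.1)) (array([586.4, 391.2, 100.2]), np.float64(6.4))
```

Both outside cameras show the fingertips about 24 mm higher than reported, which also explains the wrist view. The reported z reads low, so I'll go correspondingly lower.

carry_out(grip=[0,0,0,0,0], linear=[[0.04,-0.01,0.018],[0.06,0,0],[0.06,0,0],[0.028,0,0],[0,0,0]], turn=[0,0,0,0,0])

```text
t: 4.5
eef_pos: [583.2, 389.7, 54.5]
tcp_rot: [-2.658, 1.568, -2.659]
ft_force: [-0.0, 0.5, -0.1]
opening: 0.502
```

carry_out(grip=[1,1,1,1,1], linear=[[0,0,0],[0,0,0],[0,0,0],[0,0,0],[0,0,0]], turn=[0,0,0,0,0])

```text
t: 5.0
eef_pos: [584.4, 390.5, 57.3]
tcp_rot: [0.54, 1.569, 0.54]
ft_force: [-0.1, 0.8, 5.7]
opening: 0.264
```

carry_out(grip=[1,1], linear=[[0,0,0],[0,0,0]], turn=[0,0])

```text
t: 5.2
eef_pos: [584.4, 390.5, 57.3]
tcp_rot: [0.548, 1.569, 0.548]
ft_force: [-0.6, -0.6, 6.7]
opening: 0.268
```

carry_out(grip=[1,1,1,1,1], linear=[[-0.04,0,0],[-0.1,0,0],[-0.1,0,0],[-0.1,0,0],[-0.1,0,0]], turn=[0,0,0,0,0])

```text
t: 5.7
eef_pos: [583.4, 389.8, 278.3]
tcp_rot: [-2.989, 1.571, -2.99]
ft_force: [0.7, -0.2, -1.9]
opening: 0.27
```

carry_out(grip=[1,1,1,1,1], linear=[[-0.04,-0.06,0],[0,-0.09,0],[0,-0.09,0],[0,-0.09,0],[0,-0.04,0]], turn=[0,0,0,0,0])

```text
t: 6.2
eef_pos: [583.5, 201.9, 296.4]
tcp_rot: [-1.724, 1.57, -1.727]
ft_force: [0.9, 0.1, -0.6]
opening: 0.265
```

carry_out(grip=[1,1], linear=[[0,0,0],[0,0,0]], turn=[0,0])

```text
t: 6.4
eef_pos: [583.8, 205.1, 296.3]
tcp_rot: [1.299, 1.57, 1.297]
ft_force: [0.0, -0.7, -1.0]
opening: 0.264
```

```bash
python3 - <<'E'
from h import *
p,M=tool();print(p)
i=cams.camera_info("wrist");im=cams.read_camera("wrist")
b=cams.read_camera("side")[120:290,200:400]
cv2.imwrite("pics/w4.png",np.hstack([cv2.resize(im[:300],(450,264)).copy(),cv2.resize(b,None,fx=264/170,fy=264/170)]))
E
```

```text
[583.84997305 205.09973607 296.26768825]
```

View pics/w4.png

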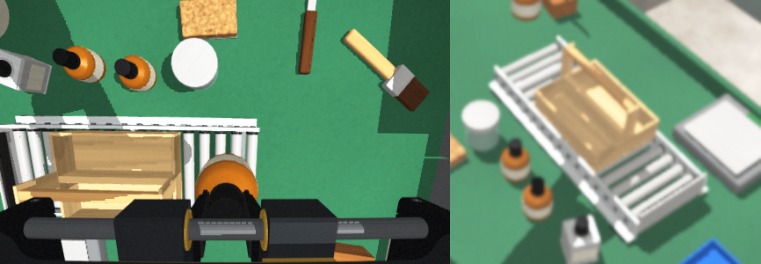

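```bash
python3 - <<'E'
from h import *
f=.8789
for n,p,z in [("wall -y",(53,134),110),("wall +y",(182,131),110),("rail +y end",(257,121),64),("rail far",(16,118),64),("rail inner +y",(257,132),64),("handle+ ",(166,182),193),("handle-",(16,188),193),("jartop",(195,63),78),("bot2 cap",(122,64),94),("bot3cap",(66,54),94)]:
    print(n,at("wrist",np.array(p)/f,z-24))
g=264/170
for n,p,z in [("carr corner -y,-x",(598,164),110),("carr +y -x",(536,97),110),("carr -y +x",(658,118),110),("rail -x +y end",(492,83),0),("rail -y -x",(628,241),0),("rail -y +x",(706,188),64)]:
    print("side",n,at("side",((p[0]-450)/g+200,p[1]/g+120),z))
E
```

```text
wall -y [547.6 -92.6  86. ]
wall +y [543.8 132.1  86. ]
rail +y end [528.4 263.9  40. ]
rail far [ 519.9 -197.3   40. ]
rail inner +y [548.6 264.5  40. ]
handle+  [608.7 121.9 169. ]
handle- [ 618.8 -101.6  169. ]
jartop [430.5 152.9  54. ]
bot2 cap [434.1  33.2  70. ]
bot3cap [416.4 -60.9  70. ]
side carr corner -y,-x [ 533.5 -100.5  110. ]
side carr +y -x [538.5 102.6 110. ]
side carr -y +x [702.8 -82.7 110. ]
side rail -x +y end [541.7 276.1   0. ]
side rail -y -x [ 523.9 -216.3    0. ]
side rail -y +x [ 690.  -240.2   64. ]
```

carry_out(grip=[1,1,1,1,1], linear=[[0,-0.076,0.052],[0,-0.076,0.052],[0,-0.076,0.052],[0,-0.076,0.052],[0,-0.076,0.052]], turn=[0,0,0,0,0])

```text
t: 7.0
eef_pos: [714.8, 14.9, 295.8]
tcp_rot: [2.266, 1.57, 2.267]
ft_force: [0.2, 1.1, -0.4]
opening: 0.268
```

carry_out(grip=[1,1,1], linear=[[0,0,0],[0,0,0],[0,0,0]], turn=[0,0,0])

```text
t: 7.3
eef_pos: [713.5, 16.6, 295.9]
tcp_rot: [2.462, 1.57, 2.463]
ft_force: [0.3, 0.4, -0.6]
opening: 0.267
```

```bash
python3 - <<'E'
from h import *
p,M=tool();print(p)
im=cams.read_camera("wrist")
cv2.imwrite("pics/w5.png",cv2.resize(im[:260],None,fx=1.5,fy=1.5))
E
```

```text
[713.49352865  16.64495571 295.93077973]
```

View pics/w5.png

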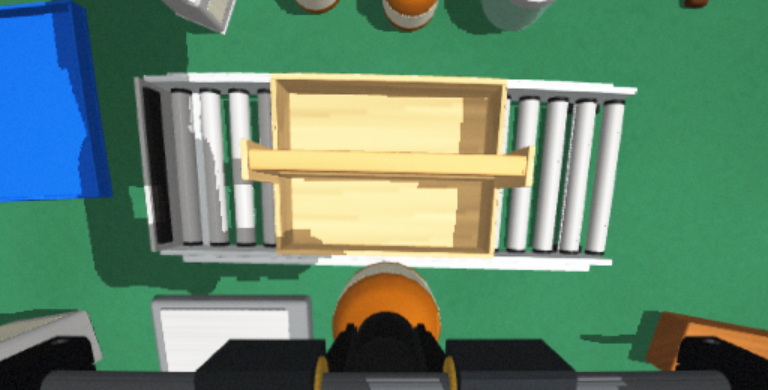

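The wrist picture shows the whole carrier. Outer corners are (270,77), (506,80), (277,254), (496,257); the handle runs (250,158)–(530,163), and the stop is on the left at x≈172.

```bash
python3 - <<'E'
from h import *
for n,p,z in [("--",(271,76),110),("-+",(506,80),110),("+-",(277,255),110),("++",(496,258),110),("h-",(246,157),193),("h+",(532,163),193),("rail-x -y",(137,78),64),("rail -x +y",(636,90),64),("stop face top -x",(158,88),82),("stop +x",(172,245),82),("stop cross -x",(137,80),82),("tray",(80,3),24),("tray in +x+y",(107,195),24)]:
    print(n,at("wrist",np.array(p)/1.5,z))
E
```

```text
-- [545.5 -82.4 110. ]
-+ [548.2 120.4 110. ]
+- [701.2 -85.9 110. ]
++ [703.5 121.4 110. ]
h- [620.  -80.9 193. ]
h+ [623.4 119.  193. ]
rail-x -y [ 532.5 -227.8   64. ]
rail -x +y [542.2 263.7  64. ]
stop face top -x [ 546.6 -197.9   82. ]
stop +x [ 695.1 -201.1   82. ]
stop cross -x [ 539.1 -217.5   82. ]
tray [ 445.7 -305.5   24. ]
tray in +x+y [ 644.5 -302.4   24. ]
```

```bash
python3 - <<'E'
from h import *
for z in (239,245,275): print(z,at("wrist",(258,175.3),z)+[29,0,0])
print(at("wrist",(333/1.5,305/1.5),275),at("wrist",(441/1.5,305/1.5),275))
E
```

```text
239 [715.9  17.5 239. ]
245 [714.9  17.5 245. ]
275 [709.9  17.3 275. ]
[704.  -11.9 275. ] [703.8  46.7 275. ]
```

carry_out(grip=[1,1,1,1,1], linear=[[0,0.048,-0.05],[0,0.048,-0.052],[0,0,0],[0.06,0,0],[0.06,0,0]], turn=[0,0,0,0,0])

```text
t: 7.85
eef_pos: [662.8, 64.5, 236.9]
tcp_rot: [0.012, 1.568, 0.014]
ft_force: [0.3, 0.3, -1.3]
opening: 0.265
```

carry_out(grip=[1,1,1], linear=[[0.02,0,0],[0,0,0],[0,0,0]], turn=[0,0,0])

```text
t: 8.15
eef_pos: [663.3, 63.4, 227.5]
tcp_rot: [0.037, 1.569, 0.037]
ft_force: [-0.0, -0.0, -0.5]
opening: 0.267
```

carry_out(grip=[1,1,1,1,1], linear=[[0.06,0,-0.002],[0.06,0,0],[0.05,0,0],[0.03,0,0],[0.02,0,0]], turn=[0,0,0,0,0])

```text
t: 8.65
eef_pos: [662.2, 63.1, 116.2]
tcp_rot: [0.119, 1.57, 0.119]
ft_force: [0.6, -0.0, -0.5]
opening: 0.263
```

carry_out(grip=[1,1], linear=[[0,0,0],[0,0,0]], turn=[0,0])

```text
t: 8.85
eef_pos: [662.4, 63.1, 117.3]
tcp_rot: [0.048, 1.569, 0.048]
ft_force: [0.4, 0.0, -0.9]
opening: 0.268
```

carry_out(grip=[0.4,0,0,0,0], linear=[[0.002,0,0],[0,0,0],[0,0,0],[-0.04,0,0],[-0.08,0,0]], turn=[0,0,0,0,0])

```text
t: 9.35
eef_pos: [660.5, 63.0, 173.3]
tcp_rot: [3.115, 1.566, 3.114]
ft_force: [0.3, -0.1, 0.6]
opening: 0.496
```

carry_out(grip=[0,0,0,0,0], linear=[[-0.09,0,0],[-0.09,0,0],[-0.02,-0.008,-0.09],[0,-0.008,-0.09],[0,-0.008,-0.09]], turn=[0,0,0,0,0])

```text
t: 9.85
eef_pos: [525.1, 51.0, 275.6]
tcp_rot: [0.022, 1.57, 0.022]
ft_force: [0.4, -1.2, 0.2]
opening: 0.496
```

carry_out(grip=[0,0,0,0,0], linear=[[0,-0.008,-0.09],[0,-0.008,-0.084],[0.09,0,0],[0.09,0,0],[0.06,0,0]], turn=[0,0,0,0,0])

```text
t: 10.35
eef_pos: [438.9, 43.1, 153.8]
tcp_rot: [0.203, 1.57, 0.202]
ft_force: [-0.4, -1.0, 0.0]
opening: 0.503
```

carry_out(grip=[0,0,0], linear=[[0,0,0],[0,0,0],[0,0,0]], turn=[0,0,0])

```text
t: 10.65
eef_pos: [440.7, 43.1, 156.7]
tcp_rot: [-0.019, 1.568, -0.019]
ft_force: [-0.0, 0.2, -0.1]
opening: 0.501
```

```bash
python3 - <<'E'
from h import *
wcap((440,43),94,"pics/w6.png")
wcap((424,-50),94)
E
```

```text
blob [244 183  24  31 512] [253.8 198. ] -> [437.6  39.9  94. ]
pred [257.  200.4] tcp [440.7  43.1 156.7] tip px [257.2 217.3]
blob [141 167  36  30 779] [158.4 181.3] -> [421.  -51.7  94. ]
pred [160.5 184.3] tcp [440.7  43.1 156.7] tip px [257.2 217.3]
```

View pics/w6.png

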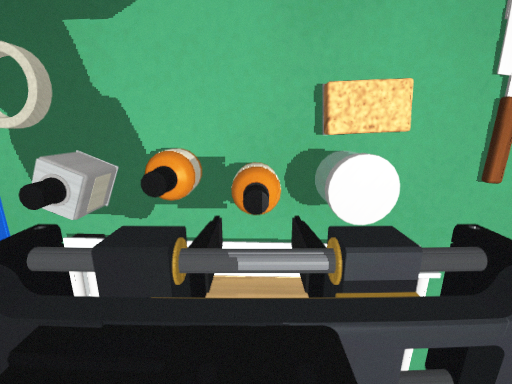

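The near bottle's cap is at about (255,201) in the wrist picture, between the fingers. The other bottle (158,181), the tin (45,193) and the jar (363,190) are clear of them.

carry_out(grip=[0,0,0,0,0], linear=[[0.04,-0.002,0.003],[0.06,0,0],[0.06,0,0],[0.034,0,0],[0,0,0]], turn=[0,0,0,0,0])

```text
t: 11.25
eef_pos: [440.9, 42.2, 57.3]
tcp_rot: [3.044, 1.569, 3.044]
ft_force: [0.1, 0.4, 0.7]
opening: 0.497
```

carry_out(grip=[1,1,1,1,1], linear=[[0,0,0],[0,0,0],[0,0,0],[0,0,0],[0,0,0]], turn=[0,0,0,0,0])

```text
t: 11.75
eef_pos: [441.8, 42.1, 59.0]
tcp_rot: [-0.013, 1.569, -0.014]
ft_force: [-1.5, 0.1, 8.4]
opening: 0.266
```

carry_out(grip=[1,1], linear=[[0,0,0],[0,0,0]], turn=[0,0])

```text
t: 11.95
eef_pos: [441.8, 42.1, 59.0]
tcp_rot: [-0.01, 1.569, -0.01]
ft_force: [-1.3, -0.6, 8.6]
opening: 0.265
```

carry_out(grip=[1,1,1,1,1], linear=[[-0.04,0,0],[-0.1,0,0],[-0.1,0,0],[-0.1,0,0],[-0.1,0,0]], turn=[0,0,0,0,0])

```text
t: 12.45
eef_pos: [440.5, 42.2, 280.8]
tcp_rot: [0.094, 1.57, 0.093]
ft_force: [0.6, -0.5, -1.6]
opening: 0.267
```

carry_out(grip=[1,1], linear=[[0,0,0],[0,0,0]], turn=[0,0])

```text
t: 12.65
eef_pos: [441.1, 42.2, 278.8]
tcp_rot: [-0.004, 1.568, -0.004]
ft_force: [-0.1, 0.4, -2.1]
opening: 0.269
```

```bash
cat >> h.py <<'E'
def held(off,half=29):
    "centre of the held item relative to the TCP in x: its -x lower edge in the wrist picture; off = reported TCP z minus base z"
    p,M=tool();i=cams.camera_info("wrist");im=cams.read_camera("wrist").astype(int)
    g=(im[:,:,1]>im[:,:,2]+25)&(im[:,:,1]>im[:,:,0]+10)
    for c in (252,258,264):
        r=[k for k in range(140,215) if not g[k:k+8,c].any()][:1]
        print(c,r,im[r[0],c] if r else "",at("wrist",(c,r[0]),p[2]-off,i)+[half,0,0]-p if r else "")
    row=200;o=[k for k in range(200,320) if not g[row,k]];print("cols",o[0],o[-1],p.round(1))
E
python3 -c "
from h import *
held(59)"
```

```text
252 [174] [ 77 122 123] [  1.68210716  -4.86268466 -59.04159238]
258 [174] [ 60 106 112] [  1.68210716   0.73731534 -59.04159238]
264 [174] [ 79 125 103] [  1.68210716   6.33731534 -59.04159238]
cols 225 288 [441.1  42.2 278.8]
```

carry_out(grip=[1,1,1,1,1], linear=[[0,-0.01,0.091],[0,-0.01,0.091],[-0.034,-0.01,0.091],[0,-0.01,0.091],[0,-0.01,0.091]], turn=[0,0,0,0,0])

```text
t: 13.2
eef_pos: [670.1, 16.8, 292.9]
tcp_rot: [3.035, 1.568, 3.034]
ft_force: [0.8, 0.4, -1.0]
opening: 0.263
```

carry_out(grip=[1,1,1,1], linear=[[0,0,0.09],[0,0,0],[0,0,0],[0,0,0]], turn=[0,0,0,0])

```text
t: 13.6
eef_pos: [712.8, 17.1, 293.9]
tcp_rot: [3.047, 1.568, 3.047]
ft_force: [0.1, -0.6, -0.5]
opening: 0.268
```

```bash
cat >> h.py <<'E'
def carrier(save=None):
    p,M=tool();i=cams.camera_info("wrist");im=cams.read_camera("wrist")
    if save: cv2.imwrite(save,im)
    h=cv2.cvtColor(im,cv2.COLOR_BGR2HSV);m=((h[:,:,0]>12)&(h[:,:,0]<28)&(h[:,:,1]>60)&(h[:,:,2]>110)).astype(np.uint8)
    m=cv2.morphologyEx(m,cv2.MORPH_OPEN,np.ones((3,3)));m[178:]=0;m[:30]=0
    n,l,s,c=cv2.connectedComponentsWithStats(m);j=1+np.argmax(s[1:,4]);m=(l==j)
    print("tcp",p.round(1),"blob",s[j]);B=[]
    for y in (62,85,150,160):
        k=np.flatnonzero(m[y]); B.append((k[0],k[-1])); a,b=at("wrist",(k[0],y),110,i),at("wrist",(k[-1]+1,y),110,i);print(y,a,b,"mid y",(a[1]+b[1])/2)
    for x in (200,225,290,310):
        k=np.flatnonzero(m[:,x]);print(x,at("wrist",(x,k[0]),110,i),at("wrist",(x,k[-1]+1),110,i))
E
python3 - <<'E'
from h import *
carrier("pics/w7.png")
E
```

```text
tcp [712.8  17.1 293.9] blob [  158    49   197   124 19017]
62 [558.5 -85.5 110. ] [558.3 119.4 110. ] mid y 16.950000000000003
85 [586.8 -85.8 110. ] [586.6 118.4 110. ] mid y 16.300000000000004
150 [671.8 -86.9 110. ] [671.6 116.8 110. ] mid y 14.949999999999996
160 [685.6 -87.7 110. ] [685.5 117.7 110. ] mid y 15.0
200 [544.3 -56.3 110. ] [701.2 -63.2 110. ]
225 [544.6 -24.1 110. ] [701.2 -27.9 110. ]
290 [545.7  59.3 110. ] [702.5  63.6 110. ]
310 [546.7  85.  110. ] [702.4  91.9 110. ]
```

carry_out(grip=[1,1,1,1,1], linear=[[0,-0.034,-0.088],[0,-0.034,-0.088],[0,-0.032,-0.088],[0,0,0],[0.06,0,0]], turn=[0,0,0,0,0])

```text
t: 14.15
eef_pos: [581.9, -33.4, 269.6]
tcp_rot: [-0.156, 1.562, -0.158]
ft_force: [0.4, 0.1, -0.4]
opening: 0.268
```

carry_out(grip=[1,1,1,1,1], linear=[[0.06,0,0],[0.02,0,0],[0,0,0],[0,0,0],[0,0,0]], turn=[0,0,0,0,0])

```text
t: 14.65
eef_pos: [582.4, -32.9, 226.6]
tcp_rot: [-0.123, 1.569, -0.123]
ft_force: [0.7, 0.7, -0.9]
opening: 0.268
```

carry_out(grip=[1,1,1,1,1], linear=[[0.06,0,-0.003],[0.06,0,0],[0.05,0,0],[0.03,0,0],[0.017,0,0]], turn=[0,0,0,0,0])

```text
t: 15.15
eef_pos: [580.8, -33.0, 116.6]
tcp_rot: [-0.038, 1.57, -0.039]
ft_force: [5.9, -0.2, 38.4]
opening: 0.267
```

carry_out(grip=[1,1], linear=[[0,0,0],[0,0,0]], turn=[0,0])

```text
t: 15.35
eef_pos: [580.8, -32.9, 117.5]
tcp_rot: [-0.105, 1.569, -0.105]
ft_force: [-0.3, -0.1, -1.6]
opening: 0.269
```

carry_out(grip=[0.4,0,0,0,0], linear=[[0,0,0],[0,0,0],[0,0,0],[-0.04,0,0],[-0.08,0,0]], turn=[0,0,0,0,0])

```text
t: 15.85
eef_pos: [579.0, -32.7, 175.1]
tcp_rot: [2.948, 1.566, 2.948]
ft_force: [0.8, -0.8, 0.7]
opening: 0.492
```

carry_out(grip=[0,0,0,0,0], linear=[[-0.09,0,0],[-0.03,-0.01,-0.08],[0,-0.01,-0.08],[0,-0.01,-0.08],[0.04,-0.01,-0.075]], turn=[0,0,0,0,0])

```text
t: 16.35
eef_pos: [422.0, -53.1, 218.2]
tcp_rot: [-0.271, 1.566, -0.271]
ft_force: [0.2, -0.5, -0.3]
opening: 0.499
```

carry_out(grip=[0,0,0,0,0], linear=[[0.08,0,0],[0.04,0,0],[0,0,0],[0,0,0],[0,0,0]], turn=[0,0,0,0,0])

```text
t: 16.85
eef_pos: [423.4, -53.0, 157.7]
tcp_rot: [-0.231, 1.569, -0.231]
ft_force: [0.3, 0.7, 0.2]
opening: 0.499
```

```bash
python3 - <<'E'
from h import *
wcap((424,-53),94,"pics/w8.png")
E
```

```text
blob [241 183  24  30 561] [251.8 197.6] -> [420.1 -58.2  94. ]
pred [257.1 201.5] tcp [423.4 -53.  157.7] tip px [257.2 217.3]
```

View pics/w8.png

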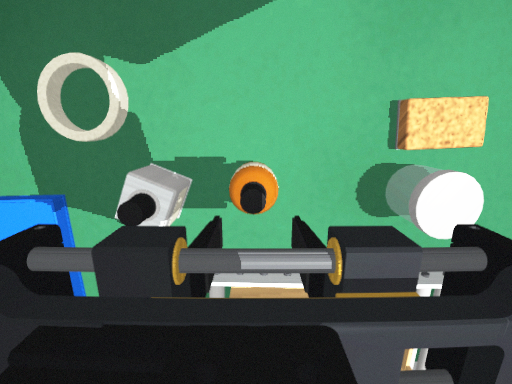

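The bottle's cap is at (253,201). The tin is at (137,208), clearly rotated, and I'll measure its yaw from above.

carry_out(grip=[0,0,0,0,0], linear=[[0.04,-0.006,0.002],[0.06,0,0],[0.06,0,0],[0.034,0,0],[0,0,0]], turn=[0,0,0,0,0])

```text
t: 17.4
eef_pos: [423.4, -55.7, 58.6]
tcp_rot: [2.817, 1.568, 2.817]
ft_force: [-0.7, 0.2, 1.2]
opening: 0.501
```

carry_out(grip=[1,1,1,1,1], linear=[[0,0,0],[0,0,0],[0,0,0],[0,0,0],[0,0,0]], turn=[0,0,0,0,0])

```text
t: 17.9
eef_pos: [424.3, -56.1, 60.4]
tcp_rot: [-0.272, 1.569, -0.272]
ft_force: [-1.2, -0.1, 7.5]
opening: 0.267
```

carry_out(grip=[1,1], linear=[[0,0,0],[0,0,0]], turn=[0,0])

```text
t: 18.1
eef_pos: [424.4, -56.1, 60.4]
tcp_rot: [-0.277, 1.569, -0.278]
ft_force: [-1.3, -0.2, 8.1]
opening: 0.266
```

carry_out(grip=[1,1,1,1,1], linear=[[-0.04,0,0],[-0.1,0,0],[-0.1,0,0],[-0.1,0,0],[-0.1,0,0]], turn=[0,0,0,0,0])

```text
t: 18.6
eef_pos: [423.0, -55.6, 282.1]
tcp_rot: [-0.126, 1.57, -0.126]
ft_force: [-0.4, 0.2, -1.4]
opening: 0.267
```

carry_out(grip=[1,1,1], linear=[[-0.03,0,0],[0,0,0],[0,0,0]], turn=[0,0,0])

```text
t: 18.9
eef_pos: [423.2, -55.7, 293.8]
tcp_rot: [2.719, 1.57, 2.718]
ft_force: [-0.3, 0.6, -1.3]
opening: 0.264
```

```bash
python3 -c "
from h import *
held(59.5)"
```

```text
252 [173] [ 66 119 104] [  0.63006096  -4.81593727 -59.5000697 ]
258 [173] [ 65 116 102] [  0.63006096   0.78406273 -59.5000697 ]
264 [174] [ 64 117 111] [  1.63006096   6.38406273 -59.5000697 ]
cols 224 288 [423.2 -55.7 293.8]
```

carry_out(grip=[1,1,1,1,1], linear=[[0,0.021,0.083],[0,0.021,0.083],[0,0.021,0.083],[0,0.021,0.083],[0,0.021,0.083]], turn=[0,0,0,0,0])

```text
t: 19.45
eef_pos: [632.4, -2.8, 292.0]
tcp_rot: [3.024, 1.567, 3.024]
ft_force: [0.1, -0.1, -0.5]
opening: 0.265
```

carry_out(grip=[1,1,1,1,1], linear=[[0,0.021,0.083],[0,0.021,0.083],[0,0,0],[0,0,0],[0,0,0]], turn=[0,0,0,0,0])

```text
t: 19.95
eef_pos: [713.4, 17.3, 293.4]
tcp_rot: [3.082, 1.569, 3.081]
ft_force: [0.1, 0.5, -0.8]
opening: 0.263
```

```bash
python3 - <<'E'
from h import *
carrier("pics/w9.png")
E
```

```text
tcp [713.4  17.3 293.4] blob [  157    49   198   124 18495]
62 [559.2 -85.1 110. ] [559.1 120.7 110. ] mid y 17.800000000000004
85 [587.5 -85.4 110. ] [587.4 118.5 110. ] mid y 16.549999999999997
150 [672.3 -87.9 110. ] [672.2 116.9 110. ] mid y 14.5
160 [686.2 -87.4 110. ] [686.  116.3 110. ] mid y 14.449999999999996
200 [545.1 -55.9 110. ] [700.3 -62.9 110. ]
225 [544.1 -23.8 110. ] [700.3 -27.6 110. ]
290 [546.5  59.4 110. ] [701.6  63.7 110. ]
310 [546.3  85.1 110. ] [703.   91.9 110. ]
```

View pics/w9.png

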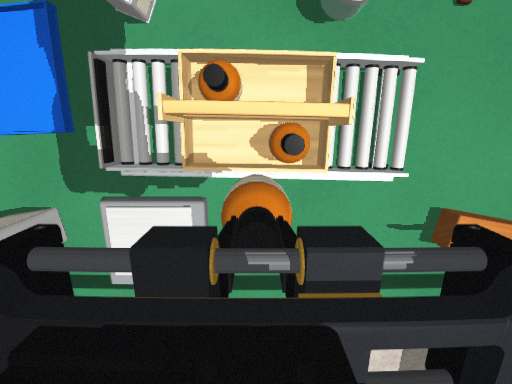

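Two bottles stand in the carrier: cap (216,77) in the near bay and (293,145) in the far bay.

carry_out(grip=[1,1,1,1,1], linear=[[0,-0.05,-0.052],[0,-0.052,-0.052],[0,0,0],[0.06,0,0],[0.06,0,0]], turn=[0,0,0,0,0])

```text
t: 20.5
eef_pos: [662.1, -33.7, 235.5]
tcp_rot: [-0.081, 1.567, -0.082]
ft_force: [0.2, 0.1, -2.3]
opening: 0.27
```

carry_out(grip=[1,1,1], linear=[[0.014,0,0],[0,0,0],[0,0,0]], turn=[0,0,0])

```text
t: 20.8
eef_pos: [662.8, -33.4, 229.2]
tcp_rot: [-0.105, 1.569, -0.105]
ft_force: [0.8, -0.4, -1.3]
opening: 0.262
```

carry_out(grip=[1,1,1,1,1], linear=[[0.06,0,-0.002],[0.06,0,0],[0.05,0,0],[0.03,0,0],[0.012,0,0]], turn=[0,0,0,0,0])

```text
t: 21.3
eef_pos: [661.4, -33.4, 121.4]
tcp_rot: [2.363, 1.571, 2.363]
ft_force: [-0.4, 0.5, -1.1]
opening: 0.264
```

carry_out(grip=[1,1,1], linear=[[0.005,0,0],[0.003,0,0],[0,0,0]], turn=[0,0,0])

```text
t: 21.6
eef_pos: [661.8, -33.5, 118.7]
tcp_rot: [-0.086, 1.569, -0.087]
ft_force: [0.2, -0.5, -0.9]
opening: 0.267
```

carry_out(grip=[0.4,0,0,0,0], linear=[[0,0,0],[0,0,0],[0,0,0],[-0.04,0,0],[-0.08,0,0]], turn=[0,0,0,0,0])

```text
t: 22.1
eef_pos: [660.0, -33.3, 175.7]
tcp_rot: [2.973, 1.565, 2.973]
ft_force: [0.6, 0.1, 0.2]
opening: 0.492
```

carry_out(grip=[0,0,0,0,0], linear=[[-0.09,0,0],[-0.09,0,0],[0,-0.05,-0.08],[0,-0.05,-0.08],[0,-0.05,-0.08]], turn=[0,0,0,0,0])

```text
t: 22.6
eef_pos: [539.7, -108.8, 267.8]
tcp_rot: [-0.276, 1.57, -0.276]
ft_force: [0.7, -1.6, -0.0]
opening: 0.497
```

carry_out(grip=[0,0,0,0,0], linear=[[0,-0.05,-0.08],[0,-0.05,-0.08],[0,-0.028,-0.05],[0.08,0,0],[0.08,0,0]], turn=[0,0,0,0,0])

```text
t: 23.1
eef_pos: [436.0, -173.2, 188.0]
tcp_rot: [-0.497, 1.567, -0.499]
ft_force: [0.9, -0.4, -0.4]
opening: 0.498
```

carry_out(grip=[0,0,0], linear=[[0.03,0,0],[0,0,0],[0,0,0]], turn=[0,0,0])

```text
t: 23.4
eef_pos: [436.5, -172.5, 173.3]
tcp_rot: [-0.379, 1.57, -0.379]
ft_force: [0.6, -0.0, 0.5]
opening: 0.502
```

```bash
python3 - <<'E'
from h import *
wcap((437,-172),104,"pics/w10.png")
cv2.imwrite("pics/w10c.png",cv2.resize(cv2.imread("pics/w10.png")[100:260,156:356],None,fx=4,fy=3.75,interpolation=cv2.INTER_CUBIC))
E
```

```text
blob [242 180  24  29 432] [251.  193.1] -> [ 429.9 -178.7  104. ]
pred [257.7 200. ] tcp [ 436.5 -172.5  173.3] tip px [257.2 217.3]
```

View pics/w10c.png

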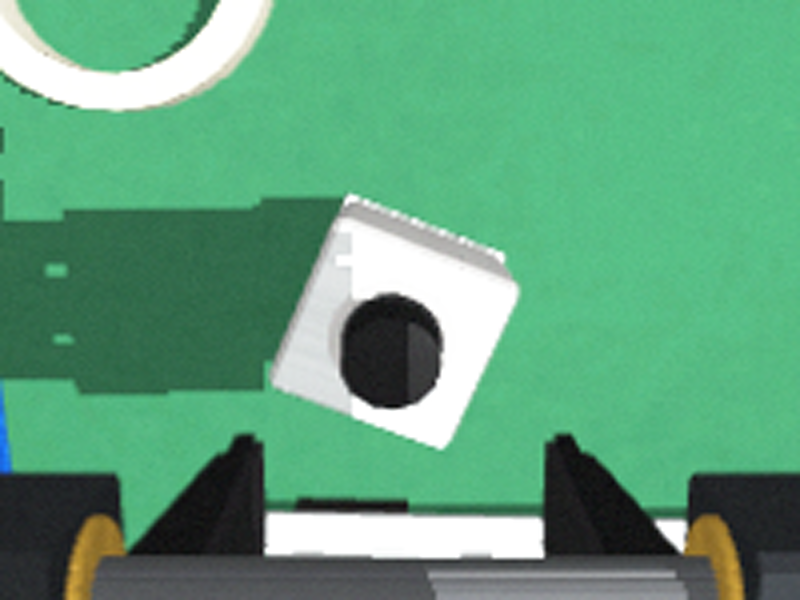

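The tin's top face has crop corners (342,215), (519,290), (443,450), (272,383), with the cap at about (393,352).

```bash
python3 - <<'E'
from h import *
P=[at("wrist",(156+x/4,100+y/3.75),72) for x,y in [(342,215),(519,290),(443,450),(272,383)]]
print(P,np.mean(P,0))
for k in range(4):
    d=P[(k+1)%4]-P[k];print(np.linalg.norm(d).round(1),np.degrees(np.arctan2(d[1],d[0])).round(1))
print(at("wrist",(156+394/4,100+357/3.75),104))
E
```

```text
[array([ 398.2, -189.6,   72. ]), array([ 420.1, -141.2,   72. ]), array([ 469.7, -161.6,   72. ]), array([ 448.5, -210. ,   72. ])] [ 434.125 -175.6     72.   ]
53.1 65.7
53.6 -22.4
52.8 -113.7
54.3 157.9
[ 432.5 -175.3  104. ]
```

carry_out(grip=[0,0,0,0,0], linear=[[0,-0.005,0],[0,0,0],[0,0,0],[0.06,0,0],[0.06,0,0]], turn=[0.0413,0.0413,0.0413,0,0])

```text
t: 23.95
eef_pos: [437.4, -175.4, 113.8]
tcp_rot: [-0.118, 1.566, -0.508]
ft_force: [1.3, 0.5, -0.5]
opening: 0.5
```

carry_out(grip=[0,0,0,0,0], linear=[[0.05,0,0],[0.026,0,0],[0.01,0,0],[0,0,0],[0,0,0]], turn=[0,0,0,0,0])

```text
t: 24.45
eef_pos: [436.8, -175.1, 70.6]
tcp_rot: [-0.081, 1.569, -0.471]
ft_force: [-0.4, -0.7, -0.1]
opening: 0.5
```

carry_out(grip=[1,1,1,1,1], linear=[[0,0,0],[0,0,0],[0,0,0],[0,0,0],[0,0,0]], turn=[0,0,0,0,0])

```text
t: 24.95
eef_pos: [436.3, -174.9, 69.8]
tcp_rot: [0.046, 1.57, -0.344]
ft_force: [-0.5, -1.7, 3.3]
opening: 0.266
```

carry_out(grip=[1,1], linear=[[0,0,0],[0,0,0]], turn=[0,0])

```text
t: 25.15
eef_pos: [436.3, -175.0, 69.8]
tcp_rot: [-0.052, 1.57, -0.442]
ft_force: [-0.5, -1.1, 5.9]
opening: 0.264
```

carry_out(grip=[1,1,1,1,1], linear=[[-0.04,0,0],[-0.1,0,0],[-0.1,0,0],[-0.1,0,0],[-0.1,0,0]], turn=[0,0,0,0,0])

```text
t: 25.65
eef_pos: [435.6, -174.5, 291.6]
tcp_rot: [2.627, 1.57, 2.237]
ft_force: [1.0, -1.7, -1.5]
opening: 0.266
```

carry_out(grip=[1,1,1,1,1], linear=[[-0.02,0,0],[0,0,0],[0,0,0],[0,0,0],[0,0,0]], turn=[-0.0413,-0.0413,-0.0413,0,0])

```text
t: 26.15
eef_pos: [436.1, -174.7, 299.3]
tcp_rot: [2.431, 1.57, 2.427]
ft_force: [-0.5, 0.2, -1.0]
opening: 0.264
```

```bash
python3 - <<'E'
from h import *
held(69.8)
p,M=tool();print(M.round(3).tolist())
im=cams.read_camera("wrist");cv2.imwrite("pics/w11.png",cv2.resize(im[100:260,156:356],None,fx=4,fy=3.75,interpolation=cv2.INTER_CUBIC))
E
```

```text
252 [170] [158 171 148] [ -0.66637281  -4.86116118 -69.79539639]
258 [170] [159 170 149] [ -0.66637281   0.93883882 -69.79539639]
264 [170] [166 179 156] [ -0.56637281   6.73883882 -69.79539639]
cols 219 293 [ 436.1 -174.7  299.3]
[[-0.001, 0.004, 1.0], [0.0, 1.0, -0.004], [-1.0, 0.0, -0.001]]
```

View pics/w11.png

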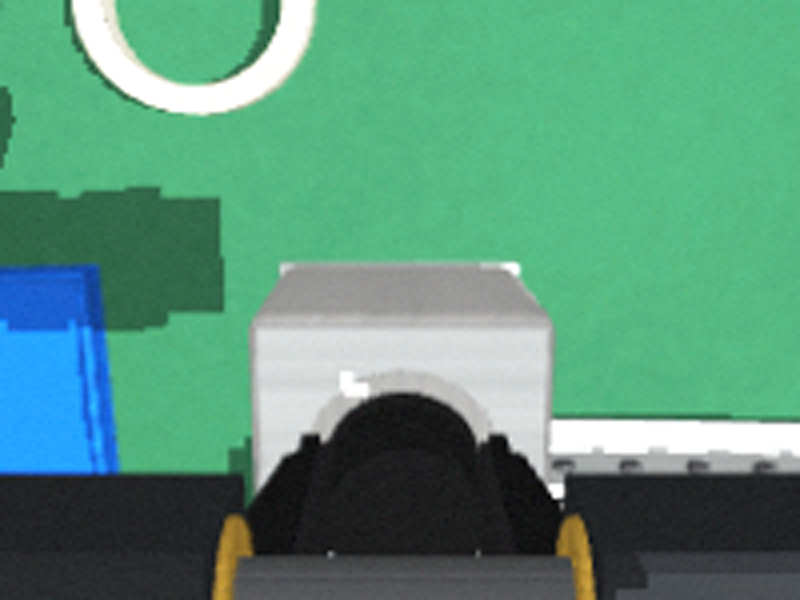

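The tin hangs square to the jaws, edges parallel to the picture.

carry_out(grip=[1,1,1,1,1], linear=[[0,0.055,0.079],[0,0.055,0.079],[0,0.055,0.079],[0,0.055,0.079],[0,0.055,0.079]], turn=[0,0,0,0,0])

```text
t: 26.75
eef_pos: [635.2, -36.0, 299.3]
tcp_rot: [2.922, 1.57, 2.92]
ft_force: [-0.1, -0.0, -0.2]
opening: 0.263
```

carry_out(grip=[1,1,1,1,1], linear=[[0,0.055,0.079],[0,0.055,0.079],[0,0,0],[0,0,0],[0,0,0]], turn=[0,0,0,0,0])

```text
t: 27.25
eef_pos: [712.1, 17.0, 299.6]
tcp_rot: [-3.076, 1.57, -3.078]
ft_force: [-0.6, -0.5, -1.1]
opening: 0.264
```

```bash
python3 - <<'E'
from h import *
carrier("pics/w12.png")
E
```

```text
tcp [712.1  17.  299.6] blob [  160    51   193   121 17285]
62 [556.7 -85.7 110. ] [556.9 120.8 110. ] mid y 17.549999999999997
85 [585.4 -86.  110. ] [585.6 119.8 110. ] mid y 16.9
150 [671.7 -87.2 110. ] [671.8 116.7 110. ] mid y 14.75
160 [685.7 -88.1 110. ] [685.8 117.6 110. ] mid y 14.75
200 [543.6 -57.4 110. ] [701.5 -64.7 110. ]
225 [543.9 -24.7 110. ] [700.2 -28.8 110. ]
290 [546.4  59.9 110. ] [701.6  64.  110. ]
310 [546.2  86.1 110. ] [701.6  92.7 110. ]
```

carry_out(grip=[1,1,1,1,1], linear=[[0,0.033,-0.086],[0,0.033,-0.086],[0,0.032,-0.086],[0,0,0],[0.06,0,0]], turn=[0,0,0,0,0])

```text
t: 27.8
eef_pos: [584.1, 66.2, 274.2]
tcp_rot: [-0.0, 1.562, -0.001]
ft_force: [-0.2, -0.8, -1.4]
opening: 0.266
```

carry_out(grip=[1,1,1,1], linear=[[0.06,0,0],[0,0,0],[0,0,0],[0,0,0]], turn=[0,0,0,0])

```text
t: 28.2
eef_pos: [584.5, 66.2, 241.4]
tcp_rot: [0.014, 1.568, 0.013]
ft_force: [0.3, 0.4, -1.0]
opening: 0.263
```

carry_out(grip=[1,1,1,1,1], linear=[[0.06,0,0],[0.06,0,0],[0.04,0,0],[0.03,0,0],[0.016,0,0]], turn=[0,0,0,0,0])

```text
t: 28.7
eef_pos: [584.1, 66.5, 136.7]
tcp_rot: [0.153, 1.57, 0.153]
ft_force: [-0.2, -0.3, -1.0]
opening: 0.266
```

carry_out(grip=[1,1,1,1], linear=[[0.01,0,0],[0.006,0,0],[0.003,0,0],[0,0,0]], turn=[0,0,0,0])

```text
t: 29.1
eef_pos: [584.4, 66.6, 128.0]
tcp_rot: [0.077, 1.569, 0.076]
ft_force: [0.8, 0.5, 1.7]
opening: 0.267
```

carry_out(grip=[0.4,0,0,0,0], linear=[[0,0,0],[0,0,0],[0,0,0],[-0.04,0,0],[-0.08,0,0]], turn=[0,0,0,0,0])

```text
t: 29.6
eef_pos: [582.4, 66.6, 185.4]
tcp_rot: [3.127, 1.565, 3.127]
ft_force: [0.0, -0.3, 0.2]
opening: 0.494
```

carry_out(grip=[0,0,0,0,0], linear=[[-0.09,0,0],[-0.09,0,0],[-0.04,0,0],[0,-0.033,0.086],[0,-0.033,0.086]], turn=[0,0,0,0,0])

```text
t: 30.1
eef_pos: [670.6, 33.6, 299.2]
tcp_rot: [-0.014, 1.568, -0.013]
ft_force: [0.3, -0.1, -0.6]
opening: 0.499
```

carry_out(grip=[0,0,0,0], linear=[[0,-0.033,0.086],[0,0,0],[0,0,0],[0,0,0]], turn=[0,0,0,0])

```text
t: 30.5
eef_pos: [712.0, 17.4, 297.3]
tcp_rot: [2.655, 1.57, 2.655]
ft_force: [0.2, 0.0, -0.6]
opening: 0.505
```

```bash
python3 - <<'E'
from h import *
carrier("pics/w13.png")
im=cv2.imread("pics/w13.png");s=cams.read_camera("scene")
cv2.imwrite("pics/w13v.png",np.hstack([im[:240,60:460],cv2.resize(s[80:320,0:400],None,fx=1,fy=1)]))
E
```

```text
tcp [712.   17.4 297.3] blob [  159    50   195   122 15481]
62 [557.4 -84.7 110. ] [557.1 120.5 110. ] mid y 17.9
85 [585.9 -85.  110. ] [585.7 119.5 110. ] mid y 17.25
150 [671.6 -87.5 110. ] [671.4 116.6 110. ] mid y 14.549999999999997
160 [685.6 -86.9 110. ] [685.3 117.5 110. ] mid y 15.299999999999997
200 [543.1 -56.6 110. ] [701.2 -63.6 110. ]
225 [544.5 -24.2 110. ] [699.8 -28.  110. ]
290 [545.6  59.9 110. ] [702.6  64.3 110. ]
310 [546.6  85.9 110. ] [702.5  92.8 110. ]
```

View pics/w13v.png

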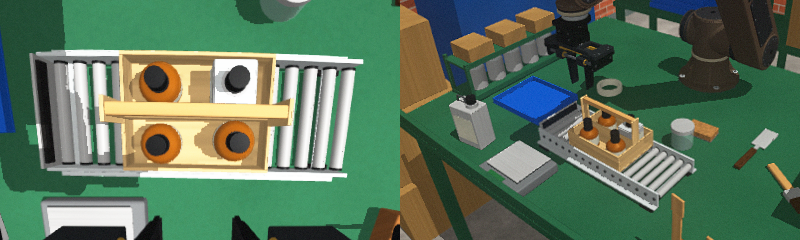

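All four items stand in the bays: near-bay bottle and tin at (155,77) and (238,80), far-bay caps at (157,145) and (242,142). Nothing capped is left among the bench items, so I go behind the carrier to push.

carry_out(grip=[1,1,1,1,1], linear=[[0,0.074,-0.044],[0,0.074,-0.044],[0,0.074,-0.044],[0,0.076,-0.044],[0,0,0]], turn=[0,0,0,0,0])

```text
t: 31.1
eef_pos: [621.7, 170.4, 298.8]
tcp_rot: [0.763, 1.569, 0.767]
ft_force: [0.7, -0.3, 0.1]
opening: 0.133
```

carry_out(grip=[1,1,1,1,1], linear=[[0.09,0,0],[0.09,0,0],[0.09,0,0],[0.074,0,0],[0,0,0]], turn=[0,0,0,0,0])

```text
t: 31.6
eef_pos: [622.4, 165.5, 121.3]
tcp_rot: [-2.981, 1.564, -2.982]
ft_force: [0.4, 0.4, -0.4]
opening: 0.006
```

carry_out(grip=[1,1,1,1,1], linear=[[0,-0.02,0],[0,-0.02,0],[0,-0.01,0],[0,-0.01,0],[0,-0.01,0]], turn=[0,0,0,0,0])

```text
t: 32.1
eef_pos: [625.1, 130.6, 126.1]
tcp_rot: [0.235, 1.569, 0.234]
ft_force: [0.1, 3.6, 2.1]
opening: 0.007
```

carry_out(grip=[1,1,1,1,1], linear=[[0,-0.008,0],[0,-0.01,0],[0,-0.01,0],[0,-0.01,0],[0,-0.01,0]], turn=[0,0,0,0,0])

```text
t: 32.6
eef_pos: [624.7, 106.7, 125.1]
tcp_rot: [2.723, 1.571, 2.723]
ft_force: [-0.9, 1.2, 0.5]
opening: 0.007
```

carry_out(grip=[1,1,1,1,1], linear=[[0,-0.01,0],[0,-0.01,0],[0,-0.01,0],[0,-0.01,0],[0,-0.01,-0.002]], turn=[0,0,0,0,0])

```text
t: 33.1
eef_pos: [623.9, 81.6, 125.1]
tcp_rot: [0.188, 1.57, 0.188]
ft_force: [1.0, 1.5, 0.4]
opening: 0.005
```

carry_out(grip=[1,1,1,1,1], linear=[[0,-0.01,0],[0,-0.01,0],[0,-0.01,0],[0,-0.01,0],[0,-0.01,0]], turn=[0,0,0,0,0])

```text
t: 33.6
eef_pos: [623.8, 56.7, 125.1]
tcp_rot: [1.411, 1.571, 1.41]
ft_force: [-0.1, 1.5, 0.5]
opening: 0.009
```

carry_out(grip=[1,1,1,1,1], linear=[[0,-0.01,0],[0,-0.01,0],[0,-0.008,0],[0,-0.006,0],[0,-0.006,0]], turn=[0,0,0,0,0])

```text
t: 34.1
eef_pos: [623.8, 36.8, 125.1]
tcp_rot: [1.431, 1.571, 1.431]
ft_force: [-0.5, 0.9, 0.1]
opening: 0.005
```

carry_out(grip=[1,1,1,1,1], linear=[[0,-0.006,0],[0,-0.006,0],[0,-0.005,0],[0,-0.004,0],[0,-0.004,0]], turn=[0,0,0,0,0])

```text
t: 34.6
eef_pos: [623.8, 24.4, 125.1]
tcp_rot: [0.728, 1.571, 0.728]
ft_force: [0.9, 1.0, 0.5]
opening: 0.008
```

carry_out(grip=[1,1,1], linear=[[0,-0.003,0],[0,-0.003,0],[0,-0.003,0]], turn=[0,0,0])

```text
t: 34.9
eef_pos: [623.8, 20.0, 125.1]
tcp_rot: [1.31, 1.571, 1.31]
ft_force: [0.5, 0.3, 1.3]
opening: 0.001
```

carry_out(grip=[1,1,1], linear=[[0,-0.003,0],[0,-0.003,0],[0,-0.003,0]], turn=[0,0,0])

```text
t: 35.2
eef_pos: [623.8, 15.5, 125.1]
tcp_rot: [1.215, 1.571, 1.215]
ft_force: [-0.7, 1.4, 0.5]
opening: 0.008
```

carry_out(grip=[1,1], linear=[[0,-0.002,0],[0,-0.002,0]], turn=[0,0])

```text
t: 35.4
eef_pos: [623.7, 13.5, 125.1]
tcp_rot: [1.537, 1.571, 1.537]
ft_force: [-1.3, -0.2, 0.7]
opening: 0.008
```

carry_out(grip=[1,1], linear=[[0,-0.003,0],[0,-0.003,0]], turn=[0,0])

```text
t: 35.6
eef_pos: [623.7, 10.5, 125.1]
tcp_rot: [1.313, 1.571, 1.313]
ft_force: [-0.5, 0.2, 0.5]
opening: 0.003
```

carry_out(grip=[1,1], linear=[[0,-0.002,0],[0,-0.002,0]], turn=[0,0])

```text
t: 35.8
eef_pos: [623.8, 8.5, 125.1]
tcp_rot: [1.725, 1.571, 1.725]
ft_force: [-0.2, -0.4, 0.7]
opening: 0.002
```

```bash
python3 - <<'E'
from h import *
print(env.state()['ft_force'],env.state()['eef_pos'])
a=cams.read_camera("scene");b=cams.read_camera("side")
cv2.imwrite("pics/p1.png",np.hstack([a[140:300,110:300].repeat(2,0).repeat(2,1),cv2.resize(b[130:290,220:420],None,fx=2,fy=2)]))
E
```

```text
[-0.18810001 -0.44483878  0.73225987] [623.7505618    8.47348633 125.10607011]
```

View pics/p1.png

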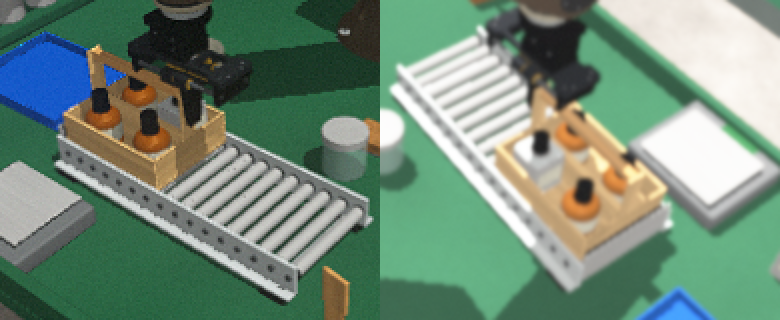

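Everything still stands and the carrier is nearly at the stop. I keep pushing gently until the force rises.

carry_out(grip=[1,1,1], linear=[[0,-0.003,0],[0,-0.003,0],[0,-0.002,0]], turn=[0,0,0])

```text
t: 36.2
eef_pos: [624.0, 5.6, 125.4]
tcp_rot: [1.216, 1.569, 1.216]
ft_force: [-0.2, 13.3, 3.8]
opening: 0.007
```

carry_out(grip=[1,1], linear=[[0,-0.002,0],[0,-0.002,0]], turn=[0,0])

```text
t: 36.4
eef_pos: [624.0, 5.2, 126.0]
tcp_rot: [1.231, 1.567, 1.231]
ft_force: [-1.9, 22.1, 9.8]
opening: 0.004
```

Force rises to 22 N at y≈5, so the carrier is against the stop. I back off, rise and measure the handle.

carry_out(grip=[1,1,1,1,1], linear=[[0,0.004,0],[0,0.006,0],[0,0.04,0],[0,0.06,0],[-0.06,0.02,0]], turn=[0,0,0,0,0])

```text
t: 36.9
eef_pos: [622.0, 69.2, 152.2]
tcp_rot: [3.128, 1.565, 3.129]
ft_force: [-0.5, -0.0, 0.6]
opening: 0.006
```

carry_out(grip=[1,1,1,1,1], linear=[[-0.09,0,0],[-0.09,0,0],[-0.1,0,0],[0,-0.08,0.044],[0,-0.08,0.044]], turn=[0,0,0,0,0])

```text
t: 37.4
eef_pos: [668.4, -12.8, 297.6]
tcp_rot: [-0.179, 1.567, -0.177]
ft_force: [1.2, -0.6, -0.9]
opening: 0.005
```

carry_out(grip=[0,0,0,0,0], linear=[[0,-0.08,0.044],[0,-0.08,0.044],[0,-0.036,0],[0,0,0],[0,0,0]], turn=[0,0,0,0,0])

```text
t: 37.9
eef_pos: [711.3, -110.3, 295.0]
tcp_rot: [2.51, 1.57, 2.509]
ft_force: [0.3, 0.6, 0.2]
opening: 0.366
```

```bash
python3 - <<'E'
from h import *
carrier("pics/w14.png")
i=cams.camera_info("wrist")
im=cv2.imread("pics/w14.png")
cv2.imwrite("pics/w14v.png",cv2.resize(im[20:200],(800,281)))
E
```

```text
tcp [ 711.3 -110.3  295. ] blob [  160    48   197   124 15869]
62 [ 557.1 -210.4  110. ] [557.   -3.8 110. ] mid y -107.10000000000001
85 [ 585.5 -210.7  110. ] [585.4  -6.  110. ] mid y -108.35
150 [ 670.7 -213.1  110. ] [670.6  -7.5 110. ] mid y -110.3
160 [ 684.5 -212.6  110. ] [684.5  -8.  110. ] mid y -110.3
200 [ 540.6 -183.6  110. ] [ 698.7 -190.8  110. ]
225 [ 543.2 -151.5  110. ] [ 698.7 -155.4  110. ]
290 [543.2 -68.  110. ] [700.1 -63.7 110. ]
310 [545.4 -42.1 110. ] [700.1 -35.4 110. ]
```

carry_out(grip=[0,0,0,0,0], linear=[[0,0,0],[0,0,0],[0,0,0],[0,0,0],[0,0,0]], turn=[0.046,0.046,0.046,0.046,0.046])

```text
t: 38.45
eef_pos: [711.4, -108.7, 295.8]
tcp_rot: [0.752, 1.57, 0.025]
ft_force: [-0.6, 0.1, -0.5]
opening: 0.498
```

carry_out(grip=[0,0,0,0,0], linear=[[0,0,0],[0,0,0],[0,0,0],[0,0,0],[0,0,0]], turn=[0.046,0.046,0.046,0.046,0.046])

```text
t: 38.95
eef_pos: [711.5, -108.6, 295.8]
tcp_rot: [1.527, 1.57, 0.078]
ft_force: [-0.3, -0.3, -0.5]
opening: 0.502
```

carry_out(grip=[0,0,0,0,0], linear=[[0,0,0],[0,-0.09,0],[0,-0.09,0],[0,0,0],[0,0,0]], turn=[0.0445,0,0,0,0])

```text
t: 39.45
eef_pos: [621.4, -108.0, 296.6]
tcp_rot: [1.409, 1.569, -0.175]
ft_force: [0.4, -0.7, 0.3]
opening: 0.503
```

```bash
python3 - <<'E'
from h import *
p,M=tool();print(p,M.round(3).tolist())
im=cams.read_camera("wrist");cv2.imwrite("pics/w15.png",cv2.resize(im[:300],(800,469)))
E
```

```text
[ 621.4259183  -107.96920318  296.58701411] [[0.002, 1.0, -0.013], [-0.0, -0.013, -1.0], [-1.0, 0.002, 0.0]]
```

View pics/w15.png

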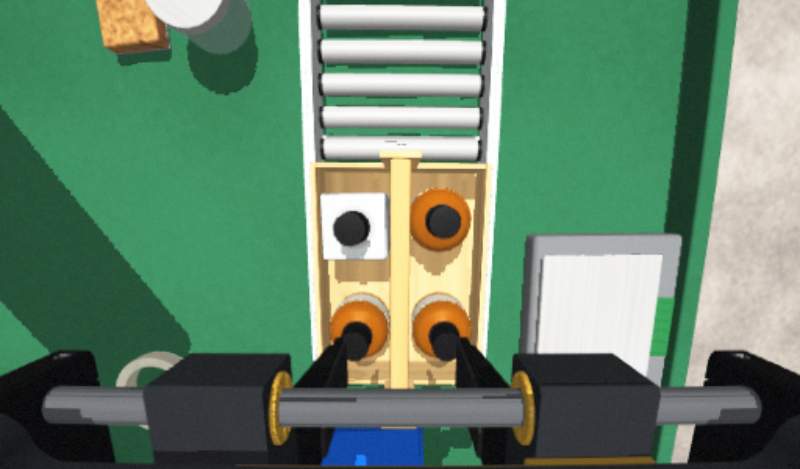

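Handle is centred between the fingers (column 400) and parallel to them, with all four items standing. Lower and grip.

carry_out(grip=[0,0,0,0,0], linear=[[0.07,0,0.002],[0.07,0,0],[0.06,0,0],[0.04,0,0],[0.02,0,0]], turn=[0,0,0,0,0])

```text
t: 40.0
eef_pos: [622.2, -109.6, 162.9]
tcp_rot: [-1.903, 1.569, 2.795]
ft_force: [-0.3, 0.4, -0.9]
opening: 0.498
```

carry_out(grip=[0,0,0], linear=[[0.01,0,0],[0.007,0,0],[0,0,0]], turn=[0,0,0])

```text
t: 40.3
eef_pos: [622.1, -110.1, 157.0]
tcp_rot: [1.427, 1.57, -0.158]
ft_force: [-0.9, 0.2, -0.2]
opening: 0.5
```

carry_out(grip=[1,1,1,1,1], linear=[[0,0,0],[0,0,0],[0,0,0],[0,0,0],[0,0,0]], turn=[0,0,0,0,0])

```text
t: 40.8
eef_pos: [621.2, -110.1, 156.8]
tcp_rot: [-1.731, 1.57, 2.967]
ft_force: [-2.3, 1.7, -1.8]
opening: 0.143
```

carry_out(grip=[1,1,1], linear=[[0,0,0],[0,0,0],[0,0,0]], turn=[0,0,0])

```text
t: 41.1
eef_pos: [621.1, -110.1, 156.6]
tcp_rot: [-1.849, 1.569, 2.849]
ft_force: [-5.9, -0.0, 2.7]
opening: 0.148
```

carry_out(grip=[1,1,1,1,1], linear=[[-0.006,0,0],[-0.01,0,0],[-0.014,0,0],[-0.02,0,0],[-0.02,0,0]], turn=[0,0,0,0,0])

```text
t: 41.6
eef_pos: [621.8, -110.2, 192.5]
tcp_rot: [1.188, 1.57, -0.397]
ft_force: [0.5, -0.3, -6.8]
opening: 0.144
```

carry_out(grip=[1,1,1,1,1], linear=[[-0.02,0,0],[-0.02,0,0],[-0.014,0,0],[-0.008,0,0],[0,0,0]], turn=[0,0,0,0,0])

```text
t: 42.1
eef_pos: [621.8, -110.2, 223.2]
tcp_rot: [1.414, 1.57, -0.171]
ft_force: [0.3, -0.7, -6.3]
opening: 0.144
```

```bash
python3 - <<'E'
from h import *
s=env.state();print(s['eef_pos'],s['ft_force'],s['moment'],s['opening'])
a=cams.read_camera("scene");b=cams.read_camera("side");cv2.imwrite("pics/l1.png",np.hstack([a[120:290,90:260].repeat(2,0).repeat(2,1),cv2.resize(b[120:290,250:450],None,fx=2,fy=2)]))
# tray inner edges, from side and scene rough corners at rim
E
```

```text
[ 621.82266716 -110.19007413  223.17631337] [ 0.31431026 -0.73617098 -6.27126013] [-0.14432555  0.08348105  0.02233035] 0.14396060885926754
```

```bash
python3 - <<'E'
from h import *
for n,f,box in (("scene","pics/s0.png",(140,235,285,325)),("side","pics/d0.png",(480,420,700,600))):
    im=cv2.imread(f);h=cv2.cvtColor(im,cv2.COLOR_BGR2HSV)
    m=((h[:,:,0]>100)&(h[:,:,0]<125)&(h[:,:,1]>140)).astype(np.uint8);r=np.zeros_like(m);x0,y0,x1,y1=box;r[y0:y1,x0:x1]=m[y0:y1,x0:x1]
    k,l,s,c=cv2.connectedComponentsWithStats(r);j=1+np.argmax(s[1:,4]);print(n,s[j])
    ys,xs=np.nonzero(l==j);P=np.c_[xs,ys][::3]*.64
    for z in (24,4):
        W=np.array([at(n,p,z)[:2] for p in P],np.float32);print(z,cv2.minAreaRect(W), np.percentile(W,[0.3,99.7],axis=0).round())
E
```

```text
scene [ 145  243  133   78 5584]
24 ((552.8767700195312, -428.3194274902344), (227.21746826171875, 283.8868103027344), 1.1972297430038452) [[ 441. -569.]
 [ 665. -293.]]Traceback (most recent call last):
  File "<stdin>", line 8, in <module>
  File "h.py", line 9, in at
    o,d=ray(n,p,info);return (o+d*(z-o[2])/d[2]).round(1)
        ~~~^^^^^^^^^^
  File "h.py", line 5, in ray
    i=info or cams.camera_info(n);K=np.array([[i['fx'],0,i['cx']],[0,i['fy'],i['cy']],[0,0,1.]])
              ~~~~~~~~~~~~~~~~^^^
ValueError: time passes only in moves, steps and waits
```

```bash
python3 - <<'E'
from h import *
for n,f,box in (("scene","pics/s0.png",(140,235,285,325)),("side","pics/d0.png",(480,420,700,600))):
    I=cams.camera_info(n)
    im=cv2.imread(f);h=cv2.cvtColor(im,cv2.COLOR_BGR2HSV)
    m=((h[:,:,0]>100)&(h[:,:,0]<125)&(h[:,:,1]>140)).astype(np.uint8);r=np.zeros_like(m);x0,y0,x1,y1=box;r[y0:y1,x0:x1]=m[y0:y1,x0:x1]
    k,l,s,c=cv2.connectedComponentsWithStats(r);j=1+np.argmax(s[1:,4]);print(n,s[j])
    ys,xs=np.nonzero(l==j);P=np.c_[xs,ys][::7]*.64
    W=np.array([at(n,p,24,I)[:2] for p in P],np.float32);print(cv2.minAreaRect(W), np.percentile(W,[0.3,99.7],axis=0).round())
E
```

```text
scene [ 145  243  133   78 5584]
((554.13623046875, -430.12640380859375), (224.14297485351562, 282.8841552734375), 0.9113577008247375) [[ 443. -571.]
 [ 666. -294.]]
side [  495   428   195   172 18379]
((542.5556640625, -442.8438720703125), (215.5727996826172, 258.6407470703125), 1.5925129652023315) [[ 435. -571.]
 [ 650. -314.]]
```

Tray corners from the side and scene views, corrected for their visible outer walls, agree on a centre of about (546,-443). I carry the carrier there with gentle ramps.

carry_out(grip=[1,1,1,1,1], linear=[[0,-0.002,0.01],[0,-0.0045,0.02],[0,-0.0067,0.03],[0,-0.009,0.04],[0,-0.0112,0.05]], turn=[0,0,0,0,0])

```text
t: 42.7
eef_pos: [603.4, -186.3, 222.5]
tcp_rot: [-1.752, 1.571, 2.946]
ft_force: [0.2, -0.8, -7.4]
opening: 0.143
```

carry_out(grip=[1,1,1,1,1], linear=[[0,-0.0112,0.05],[0,-0.0112,0.05],[0,-0.0112,0.05],[0,-0.0112,0.05],[0,-0.0112,0.05]], turn=[0,0,0,0,0])

```text
t: 43.2
eef_pos: [573.0, -311.8, 222.4]
tcp_rot: [-1.45, 1.571, -3.036]
ft_force: [0.1, 0.1, -6.2]
opening: 0.148
```

carry_out(grip=[1,1,1,1,1], linear=[[0,-0.0112,0.05],[0,-0.0112,0.05],[0,-0.0112,0.05],[0,-0.009,0.04],[0,-0.0067,0.03]], turn=[0,0,0,0,0])

```text
t: 43.7
eef_pos: [546.8, -421.2, 222.3]
tcp_rot: [-2.192, 1.571, 2.505]
ft_force: [0.3, 0.3, -6.0]
opening: 0.148
```

carry_out(grip=[1,1,1,1,1], linear=[[0,-0.004,0.02],[0,-0.004,0.018],[0,-0.002,0.01],[0,0,0],[0,0,0]], turn=[0,0,0,0,0])

```text
t: 44.2
eef_pos: [542.8, -442.5, 222.6]
tcp_rot: [2.98, 1.57, 1.395]
ft_force: [-0.8, 0.3, -5.9]
opening: 0.144
```

```bash
python3 - <<'E'
from h import *
s=env.state();p,M=tool();print(p,M.round(3).tolist(),s['ft_force'].round(1),s['moment'].round(2),s['opening'])
# carrier wood and tray blue, relative, in scene and side
for n in("scene","side"):
    I=cams.camera_info(n);im=cams.read_camera(n);cv2.imwrite(f"pics/c_{n}.png",im);h=cv2.cvtColor(im,cv2.COLOR_BGR2HSV)
    q=proj(n,[546,-443,60],I)[0];print(n,q.round())
    m=((h[:,:,0]>100)&(h[:,:,0]<125)&(h[:,:,1]>140)).astype(np.uint8)
    m[:, :]*=(np.hypot(*np.meshgrid(np.arange(512)-q[0],np.arange(384)-q[1]))<110).astype(np.uint8)
    k,l,st,c=cv2.connectedComponentsWithStats(m);j=1+np.argmax(st[1:,4]);ys,xs=np.nonzero(l==j)
    W=np.array([at(n,t,24,I)[:2] for t in np.c_[xs,ys][::4]]);print("tray",st[j],np.percentile(W,[.5,99.5],axis=0).round())
E
```

```text
[ 542.76438519 -442.48443896  222.59926036] [[0.0, 1.0, -0.014], [0.0, -0.014, -1.0], [-1.0, 0.0, -0.0]] [-0.8  0.3 -5.9] [-0.08  0.01 -0.01] 0.14387799771260998
scene [132. 168.]
tray [  34   64   78   96 2510] [[ -212. -1752.]
 [  656.  -901.]]
side [382. 322.]
tray [ 317  300  125   84 3298] [[ 435. -570.]
 [ 650. -316.]]
```

carry_out(grip=[1,1,1,1,1], linear=[[0.02,0.004,0],[0.03,0.004,0],[0.03,0,0],[0.03,0,0],[0.03,0,0]], turn=[0,0,0,0,0])

```text
t: 44.8
eef_pos: [546.3, -442.9, 150.6]
tcp_rot: [-2.406, 1.57, 2.292]
ft_force: [-0.1, 0.2, -6.4]
opening: 0.141
```

carry_out(grip=[1,1,1,1,1], linear=[[0.03,0,0],[0.02,0,0],[0.012,0,0],[0.006,0,0],[0.004,0,0]], turn=[0,0,0,0,0])

```text
t: 45.3
eef_pos: [546.7, -443.3, 116.7]
tcp_rot: [0.945, 1.57, -0.64]
ft_force: [0.8, -0.3, -6.1]
opening: 0.144
```

carry_out(grip=[1,1,1,1], linear=[[0.004,0,0],[0.004,0,0],[0.003,0,0],[0,0,0]], turn=[0,0,0,0])

```text
t: 45.7
eef_pos: [546.5, -443.1, 111.0]
tcp_rot: [-3.05, 1.571, 1.648]
ft_force: [0.0, -0.9, -7.1]
opening: 0.147
```

Still carrying its full weight, so no rim contact. A few more small steps down.

carry_out(grip=[1,1,1,1], linear=[[0.002,0,0],[0.002,0,0],[0,0,0],[0,0,0]], turn=[0,0,0,0])

```text
t: 46.1
eef_pos: [546.5, -443.1, 109.1]
tcp_rot: [2.88, 1.571, 1.294]
ft_force: [0.1, -0.1, -6.5]
opening: 0.143
```

carry_out(grip=[1,1,1], linear=[[0.002,0,0],[0,0,0],[0,0,0]], turn=[0,0,0])

```text
t: 46.4
eef_pos: [546.5, -443.2, 108.5]
tcp_rot: [0.751, 1.571, -0.834]
ft_force: [-3.1, 1.5, 0.6]
opening: 0.144
```

Landed at the expected height, with the weight off. Release and retreat.

carry_out(grip=[0.6,0.4,0.2,0.2,0.2], linear=[[0,0,0],[0,0,0],[0,0,0],[0,0,0],[0,0,0]], turn=[0,0,0,0,0])

```text
t: 46.9
eef_pos: [546.6, -443.1, 108.2]
tcp_rot: [1.193, 1.57, -0.393]
ft_force: [0.1, 0.2, -0.4]
opening: 0.394
```

carry_out(grip=[0.2,0.2,0.2,0.2,0.2], linear=[[-0.02,0,0],[-0.05,0,0],[-0.09,0,0],[-0.09,0,0],[-0.1,0,0]], turn=[0,0,0,0,0])

```text
t: 47.4
eef_pos: [546.2, -442.7, 285.2]
tcp_rot: [-2.524, 1.57, 2.174]
ft_force: [-0.1, 0.4, -0.0]
opening: 0.402
```

carry_out(grip=[0.2,0.2,0.2,0.2,0.2], linear=[[0,0,-0.09],[0,0,-0.09],[0,0,-0.09],[0,0,0],[0,0,0]], turn=[0,0,0,0,0])

```text
t: 47.9
eef_pos: [548.8, -307.5, 284.4]
tcp_rot: [0.917, 1.569, -0.667]
ft_force: [0.5, -0.3, 0.8]
opening: 0.401
```

```bash
python3 - <<'E'
from h import *
s=env.state();print(s['eef_pos'],s['ft_force'])
X0,Y0=546,-443
for n in("scene","side"):
    I=cams.camera_info(n);im=cams.read_camera(n);cv2.imwrite(f"pics/f_{n}.png",im);h=cv2.cvtColor(im,cv2.COLOR_BGR2HSV)
    q=proj(n,[X0,Y0,60],I)[0];d=np.hypot(*np.meshgrid(np.arange(512)-q[0],np.arange(384)-q[1]))<80
    # caps: dark blobs near expected cap tops; orange bodies
    m=((im.max(2)<50)&d).astype(np.uint8)
    k,l,st,c=cv2.connectedComponentsWithStats(m)
    print(n,"dark",[(st[j].tolist(),c[j].round().tolist()) for j in range(1,k) if st[j,4]>25])
    for nm,a,b,z in(("b far+",40,49,88),("b near-",-40,-49,88),("b far-",40,-49,88),("tin near+",-40,49,98)): print(nm,proj(n,[X0+a,Y0+b,z],I)[0].round())
    w=((h[:,:,0]>12)&(h[:,:,0]<28)&(h[:,:,1]>60)&(h[:,:,2]>90)&d).astype(np.uint8)
    k,l,st,c=cv2.connectedComponentsWithStats(w);j=1+np.argmax(st[1:,4]);print("wood",st[j])
    C=[[X0+a,Y0+b,z] for a in(-79,79) for b in(-103,103) for z in(4,62)]+[[X0,Y0+b,145] for b in(-103,103)]
    P=proj(n,C,I);print("expected box",P.min(0).round(),P.max(0).round())
E
```

```text
[ 548.77461458 -307.46562216  284.37834761] [ 0.46972327 -0.27016258  0.79735563]
scene dark [([114, 88, 44, 33, 596], [136.0, 100.0]), ([128, 153, 7, 6, 28], [131.0, 156.0]), ([110, 157, 9, 11, 65], [114.0, 162.0]), ([130, 165, 8, 11, 68], [133.0, 170.0]), ([64, 174, 12, 11, 96], [70.0, 179.0]), ([143, 184, 34, 24, 197], [159.0, 196.0])]
b far+ [131. 170.]
b near- [131. 153.]
b far- [114. 162.]
tin near+ [147. 158.]
wood [ 100  139   68   59 1859]
expected box [ 99. 141.] [168. 199.]
side dark [([357, 309, 7, 6, 28], [360.0, 312.0]), ([409, 318, 7, 7, 29], [413.0, 320.0]), ([384, 336, 10, 12, 83], [388.0, 342.0])]
b far+ [381. 295.]
b near- [389. 342.]
b far- [410. 324.]
tin near+ [361. 310.]
wood [ 332  278  100  101 4218]
expected box [329. 277.] [434. 381.]
```

```bash
python3 -c "
from cell import env
print(env.job_done(), env.state()['t'])"
```

```text
the job is handed in; nothing more can be done
the job is handed in; nothing more can be done
```

The job is handed in at about 48 s. The carrier holds the three amber bottles and one square tin, all upright, and stands in the blue drip tray with the arm clear of it. No verdict was reported.

I packed all four items, then pushed the carrier along the rollers until the force rose to about 22 N at the end stop. Only there did I lift it by the handle and set it down in the tray.

**Last checks:**
- On landing, the weight came off the gripper at the height expected for the tray floor.
- In the final scene and side pictures, the wooden outline was within 4 px of a carrier standing flat in the middle of the tray. Each of the four caps was seen within a few pixels of its upright position in at least one view.
- I had used all 16 picture views, so this last check was by measured pixels and not by eye.

**What failed or disagreed:**
- The first grasp closed on nothing, because the fingertips are really about 24 mm higher than the reported height. I corrected for this throughout.
- Wrist-camera estimates near the picture edge, for the stop and the tray, were off by 10 to 20 mm. For the tray I used the two fixed cameras instead.
- Setting down the second bottle gave a brief wrist-force reading of 38 N. Nothing moved, and I slowed the last steps of the later placings.

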